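Turn the mixer spindle's flat to the front and hold the drive collar on it

ROBOT

A 6-joint arm with a two-finger parallel gripper is mounted at the origin on a cart in front of the work surface, level with it; the furniture and walls round the work are solid. World frame = base frame: x ahead of the robot, y to its left, z up, the work surface at z = 0. Lengths are in m, angles in rad, forces in N, time in s.
With the tool pointing down it reaches from about 0.325 to 0.925 m from the base axis. Payload 3.1 kg.
Tool frame: the origin (TCP) lies on the centre line of the jaws, within the pads' length; the fingertips stand 11 mm ahead of it and the grasp point (between the pads) lies 8 mm behind it; z points along the fingers, y is the direction in which the jaws open and shut (so a half turn about z gives the same grasp; the last joint's range is limited). The gripper opens to 85 mm and grips with 20 to 120 N. Pads are 22 mm wide; open, the fingers measure 114 mm over their backs; the gripper's body (76 mm by 85 mm) begins 54 mm behind the grasp point. The pads swing forward as they close: fully open they stand 13 mm farther back than shut.
Start: joints at [1.073, 0.217, 1.613, -0, 1.311, -0.112], TCP at [0.235, 0.579, 0.242] pointing down, gripper open.
Joint ranges: [-2.75, 2.75], [-0.78, 2.1], [0.31, 2.55], [-1.13, 4.27], [0.13, 2.63], [-2.58, 2.58]. Speed limits (rad/s): [2.79, 2.79, 3.14, 3.14, 3.14, 3.14].

INTERFACE

Orientations are given as a unit quaternion [x, y, z, w].
In Python, from plant import arm, get_image, finish_job, spotter gives the robot as it stands.
- The arm moves only by the tool servo_tool, never from a script. Its argument "moves" is a list of rows, each an object with "translation": the shift along the tool's x, y, z in units of 0.025 m (1.0 is 0.025 m), a list of three; "turn": the turn, a rotation vector about the tool's x, y, z in units of 6 degrees (1.0 is 6 degrees), a list of three; "fingers": the opening, from -1 (shut) to 1 (fully open). A call has 1 to 10 rows; each row shifts and turns the commanded pose from where the row before left it, along the tool's axes as they then stand; what a row does not reach is not made up. A row lasts 1/12 s, in which the tool goes at most 41.7 mm and 7.16 degrees, less where a joint would pass 70% of its speed; a pose out of reach is approached as far as the arm can. A call with a number of a shift or a turn outside -1 to 1 is refused whole. A call with a gripper value outside its range is refused whole. The fingers move at their own pace and stop on an object; "force" is the grip in N (left out, the last holds). Time passes only in rows, so rows that do not move let the fingers close. It gives the time, the measured TCP pose, the force and the opening at its end, in the units of the state.
- arm.get_state(): the state, without advancing time (a new reading comes with each control period).
- get_image(name): name is "scene" or "top" or "wrist"; returns a dict with "img" (420x560x3 uint8, red, green, blue), "fx", "fy", "cx", "cy" (pixels), "origin" and "attitude" of the camera in the world; the wrist camera has in their place "mount" (4x4, takes a point from camera to tool coordinates, whose origin is the TCP and whose axes are the flange's). Camera axes: x right, y down, z forward; pixel columns grow to the right and rows downward; lengths in m; the calibration is good to about 2 mm. A picture is of the moment at which its call begins: read the wrist's pose just before it. There is no depth.
- finish_job(): hands the job in, once; it reports no verdict.
Trained networks look in the newest picture that a camera, given by its name, has taken for a name from the list of things; names that differ only in an ending like _2 or _b are one class to them, and where a whole thing is asked for, a point or a joint stands for the part that bears it (a point fixed in the world has none). Each returns a list of dicts, best first, with "p" (0 to 1); they miss things now and then, are a little off and sometimes report something else, mostly with a low value. They report only what shows in the picture. A call takes as long as a camera call. They do not tell look-alikes from the thing itself.
- spotter.look_for(camera, name): "centre" ([column, row] in pixels, amid what is visible of it).
- spotter.regions_of(camera, name): "region" (420x560 bool, what is visible of it) and "centre" ([column, row] in pixels, amid what is visible of it).
The state is a dict: "time_s": time; "joint_pos": joint angles; "joint_velocities": joint speeds; "tau": joint torques, N m; "eef_pos": TCP position; "ee_rot": TCP orientation; "contact_force": force on the tool from outside, world axes, zero at the start; "torque": the same for the moment, N m; "finger_gap": opening from 0.0 (shut) to 1.0 (fully open).
Only numpy, scipy, OpenCV 4.12 (cv2) and the standard library are available. Lean on these libraries where they do the work, as an engineer would, in place of code of your own. Each camera call takes 0.05 s, during which the arm holds its last target.

TASK

The little tube mixer needs its drive collar back on: first turn the bare spindle with your fingers until you feel its flat facing squarely to the front of the mixer, the side with the dial and switch. Then pick the collar up from the blue mat, slide it over the spindle with its set screw over the flat, all the way down onto the spindle's shoulder, and finish while still gripping it and pressing it lightly down, so that I can tighten the screw from the front. Leave the other things on the bench where they are.

Things in the scene. Friction and masses are not known exactly. Their poses are not given: they have to be found in the camera images.
- mixer: white tube mixer, fixed to the bench; housing 130 mm deep (x) x 112 mm wide (y), its flat grey top 64 mm above the bench; origin under the housing's centre at bench level, z up, +x towards its back, so its front (black panel with dial and red rocker switch) faces its own -x. On top, in the middle, a grey turret 60 mm across and 75.5 mm high, out of which the vertical steel spindle stands on the mixer's z axis
- spindle_foot (a point): centre of the spindle's shoulder, on the spindle axis, 82 mm above the bench, where the collar must come to rest; the shoulder is a steel disc 26 mm across and turns with the spindle; axes as the mixer's. Above it the bare spindle is 16 mm in diameter and 36 mm long (top 118 mm above the bench, last 2.5 mm chamfered), with one flat milled along its whole length: the flat lies 5 mm from the axis, is 12.5 mm wide, so that it measures 13 mm from flat to opposite side
- spindle_flat (a point): point on the middle line of the spindle's flat, 5 mm from the axis and 12 mm above the shoulder; turns with the spindle; its -x axis points straight out of the flat, z up
- spindle (a joint): turning angle of the spindle in rad, counted counter-clockwise seen from above; at 0 (and again at 6.283) the flat faces straight to the mixer's front; it turns without end either way with a light drag of about 0.04 N m and stays where it is left; it starts with the flat facing somewhere to the back (2.0 to 4.28)
- collar: aluminium drive collar, a thick ring 38 mm in diameter and 24 mm high, 0.1 kg, lying flat on the mat; bore 17.8 mm through its middle; one dark set screw goes in radially at half height: its round socket head (9 mm across) sticks 5.5 mm out of the side at the collar's own -x, and its tip (5 mm across) sticks 2.5 mm into the bore, 6.4 mm from the axis, so that the collar passes down the spindle only with the screw over the flat; origin on the axis at the underside, z up
- collar_screw (a point): outer end of the set screw's head, 24.5 mm from the collar's axis and 12 mm above its underside; its -x axis points outward along the screw
- mat: thin blue rubber mat fixed to the bench, 100 x 150 x 3 mm, with a small hex key fixed to it near its right end; origin at the centre of its underside, top 3 mm above the bench. Tall fixed neighbours: left of y = 0.32, x 0.45 to 0.8, a covered microscope; right, y -0.2 to 0, x 0.25 to 0.64, a microscope 0.4 m high
- oil_bottle: small brown dropper bottle, 29 mm across, 91 mm high, loose bystander; origin under its centre
- petri_dish: covered clear petri dish, 59 mm across, 14 mm high, loose bystander; origin under its centre
- timer: white digital timer, 62 x 62 x 20 mm, lying loose on the bench, bystander; origin under its centre
Things that resemble listed ones, but are neither listed nor needed, are in the scene too. Several things have the shape of the collar; the one meant has the colours described above.

How it is judged:
On the way:
1. the bare spindle is turned until its flat faces the mixer's front, before the collar comes near ((value of joint spindle between -0.2 and 0.2 rad or value of joint spindle between 6.083 and 6.483 rad) and horizontal distance between collar and spindle_foot above 0.06 m), for 0.2 s.
At the end, for the whole second after the job is handed in: The flat still faces the mixer's front (within 0.25 rad), the collar sits down on the spindle's shoulder (underside within 2 mm of it, centred, upright) with its set screw square over the flat (within 0.2 rad), at rest, gripped by the fingers (over 3 N) and pressed onto the spindle (over 2.5 N) ((value of joint spindle between -0.25 and 0.25 rad or value of joint spindle between 6.033 and 6.533 rad) and z of collar in the frame of spindle_foot between -0.002 and 0.002 m and horizontal distance between collar and spindle_foot below 0.0025 m and angle between collar's own z axis and vertical below 0.06 rad and angle between the x axis of collar_screw and the x axis of spindle_flat, either way round below 0.2 rad and distance between collar_screw and spindle_flat below 0.023 m and contact force between the fingers and collar above 3 N and contact force between collar and spindle above 2.5 N and linear speed of collar below 0.01 m/s); the arm keeps its last pose, push and grip.
It fails at once if a bystander (dropper bottle, petri dish or timer) is pushed more than 30 mm (distance of any of oil_bottle, petri_dish, timer from where it was at the start of the episode above 0.03 m).
It also fails if it takes over 64 s, if anything falls off the work surface, if the arm or the gripper's body presses on something with over 40 N, if the wrist force passes 120 N, or if a joint passes its speed limit or range.

## Working session

There is one attempt and no reset: what is moved stays moved. The work goes in short steps, Python scripts to look and compute and a tool call to move; the robot and the scene stay as the last step left them, time stands still between calls to the robot, and variables do not carry over. Pictures are saved under pics/ and viewed, and the job is handed in when it is done.

Besides the shell and the picture viewer there is one more tool, called after "Emit:" by a JSON object that holds its "fn" and its "kwargs", one argument or row to a line. servo_tool: Moves the arm, as the interface text tells. Shifts and turns lie within -1 to 1; 1 stands for 0.025 m of shift or 6 degrees of turn. Its arguments: {"type":"object","properties":{"moves":{"type":"array","items":{"type":"object","properties":{"translation":{"type":"array","items":{"type":"number","minimum":-1,"maximum":1}},"turn":{"type":"array","items":{"type":"number","minimum":-1,"maximum":1}},"fingers":{"type":"number"}}}},"force":{"type":"number"}},"required":["moves"]}

```bash
ls; mkdir -p pics; cat > h.py <<'E'
import numpy as np, cv2
from plant import arm, get_image, finish_job, spotter
from scipy.spatial.transform import Rotation as R
def shot(cam,name):
    st=arm.get_state()
    d=get_image(cam)
    cv2.imwrite(f'pics/{name}.png',cv2.cvtColor(d['img'],cv2.COLOR_RGB2BGR))
    if 'mount' in d:
        T=np.eye(4);T[:3,:3]=R.from_quat(st['ee_rot']).as_matrix();T[:3,3]=st['eef_pos']
        M=T@np.array(d['mount']); d['o']=M[:3,3]; d['A']=M[:3,:3]
    else:
        d['o']=np.array(d['origin']); A=np.array(d['attitude'])
        d['A']=A if A.shape==(3,3) else R.from_quat(A).as_matrix()
    return d
def ray(d,px):
    v=np.array([(px[0]-d['cx'])/d['fx'],(px[1]-d['cy'])/d['fy'],1.0])
    return d['A']@v
def atz(d,px,z):
    v=ray(d,px); o=d['o']; return o+v*(z-o[2])/v[2]
def proj(d,p):
    c=d['A'].T@(np.array(p)-d['o']); return np.array([c[0]/c[2]*d['fx']+d['cx'],c[1]/c[2]*d['fy']+d['cy']])
E
python3 - <<'E'
from h import *
s=arm.get_state()
print({k:np.round(v,4).tolist() for k,v in s.items()})
for c in ['scene','top','wrist']:
    d=shot(c,c+'0'); print(c,d['fx'],d['cx'],d['cy'],np.round(d['o'],4),np.round(d['A'],4).tolist())
    for n in ['mixer','spindle_foot','collar','collar_screw','mat','oil_bottle','petri_dish','timer']:
        r=spotter.look_for(c,n); print(n,[(np.round(q['centre'],1).tolist(),round(q['p'],2)) for q in r[:4]])
print(arm.get_state()['time_s'])
E
```

```text
pics
{'time_s': 0.0, 'joint_pos': [1.0728, 0.2178, 1.615, -0.0, 1.3113, -0.1122], 'joint_velocities': [0.002, 0.0009, -0.0003, -0.0007, -0.0005, -0.0009], 'tau': [-0.0025, -39.6845, -30.3851, -0.0003, 0.0097, -0.0], 'eef_pos': [0.2348, 0.5784, 0.2409], 'ee_rot': [0.1917, 0.9815, -0.0012, -0.0004], 'contact_force': [0.0435, 0.2823, 0.1609], 'torque': [-0.0122, -0.0229, 0.0271], 'finger_gap': 0.9996}
scene 526.9444474671524 272.8458529950285 199.37461947930586 [-0.5229  0.6893  0.7171] [[-0.513, -0.3997, 0.7596], [-0.8583, 0.2459, -0.4503], [-0.0068, -0.8831, -0.4692]]
mixer [([221.3, 207.8], 0.79)]
spindle_foot [([219.1, 210.2], 0.66)]
collar [([257.7, 239.1], 0.45)]
collar_screw [([255.8, 238.2], 0.74), ([287.8, 262.5], 0.71)]
mat [([266.2, 242.2], 0.78), ([221.8, 211.8], 0.2)]
oil_bottle [([189.1, 232.8], 0.74)]
petri_dish [([279.5, 207.2], 0.72)]
timer [([179.8, 280.6], 0.8)]
top 517.6612214392379 275.042824814326 206.59657021817395 [0.4034 0.072  1.4494] [[-0.0198, -0.9966, 0.0794], [-0.9997, 0.0184, -0.0186], [0.0171, -0.0797, -0.9967]]
mixer []
spindle_foot [([227.6, 180.5], 0.88)]
collar [([234.7, 226.6], 0.53)]
collar_screw [([232.7, 231.6], 0.45), ([241.8, 272.7], 0.43)]
mat [([247.6, 229.1], 0.86)]
oil_bottle [([183.5, 203.0], 0.43)]
petri_dish [([289.9, 181.1], 0.78)]
timer [([153.8, 252.6], 0.62)]
wrist 336.045163290654 280.021547875366 211.19022104555674 [0.1618 0.6105 0.3735] [[0.3746, 0.8817, 0.2867], [0.9272, -0.3562, -0.116], [-0.0002, 0.3093, -0.951]]
mixer []
spindle_foot [([92.7, 416.2], 0.16)]
collar [([4.9, 355.8], 0.47)]
collar_screw [([7.0, 356.5], 0.69)]
mat [([90.9, 414.9], 0.71)]
oil_bottle []
petri_dish [([89.7, 416.6], 0.5)]
timer [([194.4, 346.1], 0.56)]
1.35
```

```bash
cd pics; python3 - <<'E'
import cv2
a=cv2.imread('scene0.png');b=cv2.imread('top0.png')
cv2.imwrite('sc_c.png',cv2.resize(a[130:330,130:350],None,fx=3,fy=3,interpolation=cv2.INTER_CUBIC)[:600])
cv2.imwrite('tp_c.png',cv2.resize(b[130:300,120:330],None,fx=3.5,fy=3.5,interpolation=cv2.INTER_CUBIC))
E
```

```text
(no output)
```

View pics/scene0.png

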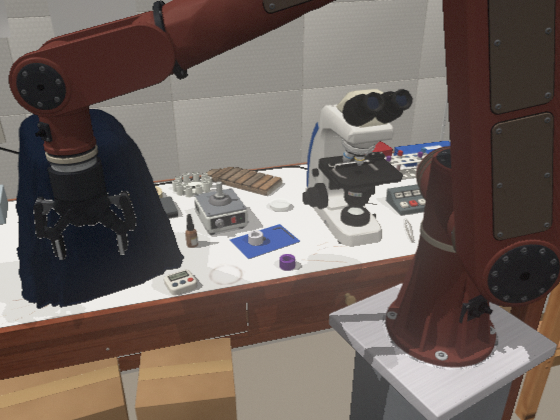

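View pics/sc_c.png

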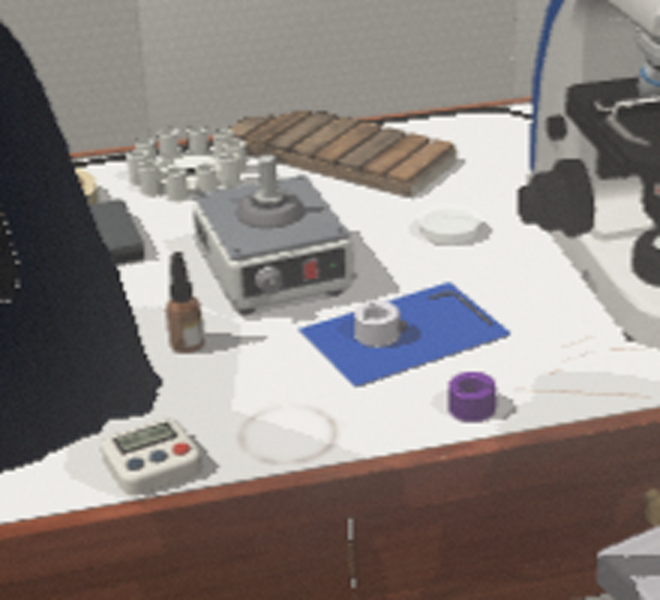

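View pics/tp_c.png

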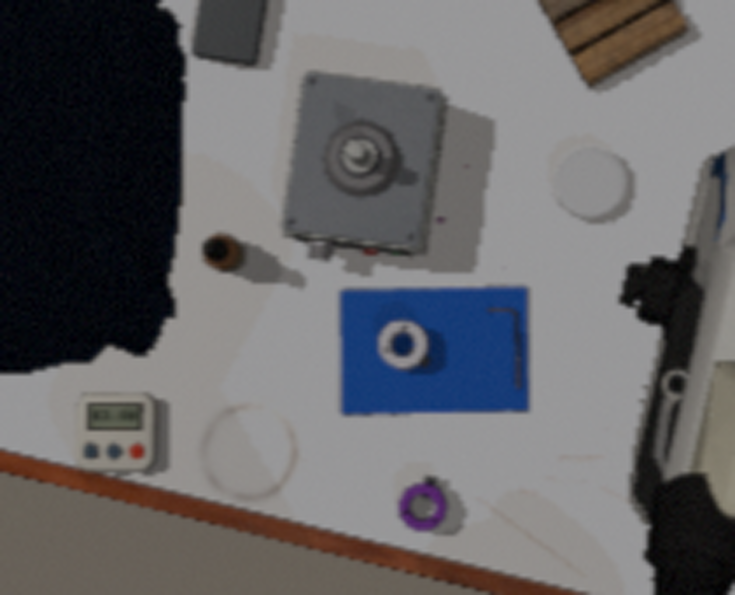

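View pics/top0.png

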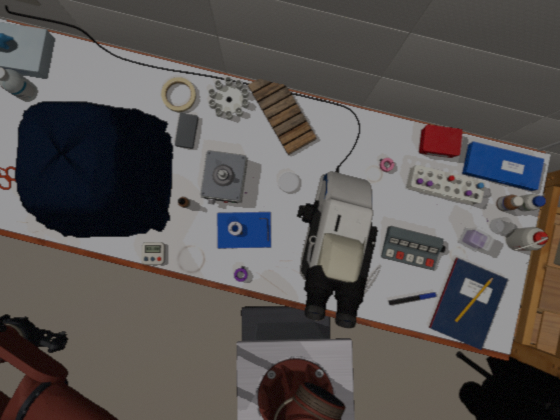

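View pics/wrist0.png

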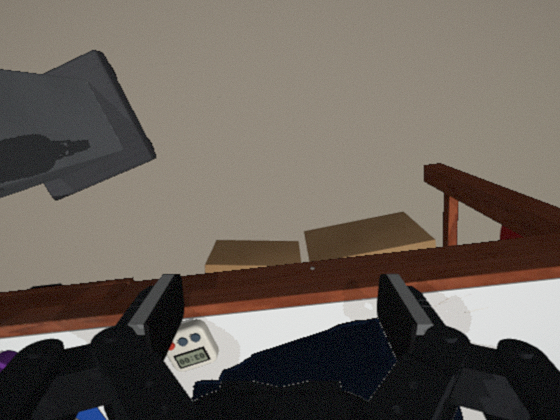

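```bash
python3 - <<'E'
from h import *
import cv2
d=shot('top','top1'); 
for n in ['spindle','spindle_flat','spindle_foot','collar']:
    r=spotter.regions_of('top',n)
    for q in r[:2]: 
        ys,xs=np.where(q['region']); print(n,q['p'],q['centre'],len(xs),xs.min(),xs.max(),ys.min(),ys.max())
print('spindle top',atz(d,(222,173),.118), 'collar top',atz(d,(235.1,228.4),.027),'purple',atz(d,(241,275),.024))
c=[(312,73),(443,93),(424,243),(287,228)]
P=[atz(d,(120+x/3.5,130+y/3.5),.064) for x,y in c]
for p in P: print(np.round(p,4))
print('c',np.mean(P,0))
for a,b in [(0,1),(3,2)]:
    v=P[a]-P[b]; print('y-axis ang', np.degrees(np.arctan2(-v[0],v[1])),np.linalg.norm(v))
for a,b in [(0,3),(1,2)]:
    v=P[a]-P[b]; print('x-axis ang', np.degrees(np.arctan2(v[1],v[0])),np.linalg.norm(v))
I=cv2.cvtColor(d['img'],cv2.COLOR_RGB2BGR)
cv2.imwrite('pics/mx.png',cv2.resize(I[145:215,190:260],None,fx=8,fy=8,interpolation=cv2.INTER_CUBIC))
cv2.imwrite('pics/cl.png',cv2.resize(I[205:255,210:280],None,fx=8,fy=8,interpolation=cv2.INTER_CUBIC))
for n,px in [('bottle',(183.5,203)),('petri',(289.9,181.1)),('timer',(153.8,252.6))]: print(n,atz(d,px,.03))
E
```

```text
spindle 0.66 [222.9, 172.8] 79 218 227 169 178
spindle_flat 0.55 [224.0, 175.2] 78 219 228 169 178
collar 0.5 [383.0, 160.3] 156 380 394 158 171
collar 0.43 [232.9, 228.7] 118 229 242 222 234
spindle top [0.59917241 0.18280351 0.118     ] collar top [0.45864382 0.15627664 0.027     ] purple [0.3312311  0.14210019 0.024     ]
[0.6681 0.2213 0.064 ]
[0.6508 0.1205 0.064 ]
[0.5347 0.1368 0.064 ]
[0.5481 0.2416 0.064 ]
c [0.60040084 0.18003367 0.064     ]
y-axis ang -9.73917151863344 0.10229134408601448
y-axis ang -7.320423027589117 0.10561008884027212
x-axis ang -9.60085422381576 0.12163621481115629
x-axis ang -8.019382404583219 0.11723164787495123
bottle [0.5309215  0.29656181 0.03      ]
petri [0.58630347 0.00309194 0.03      ]
timer [0.39692888 0.37790064 0.03      ]
```

View pics/mx.png

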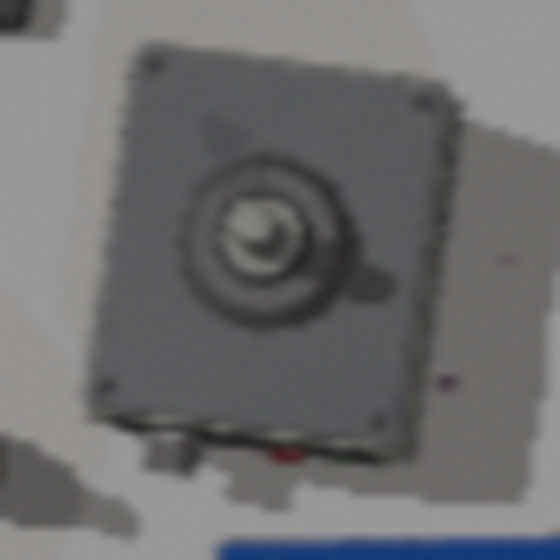

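View pics/cl.png

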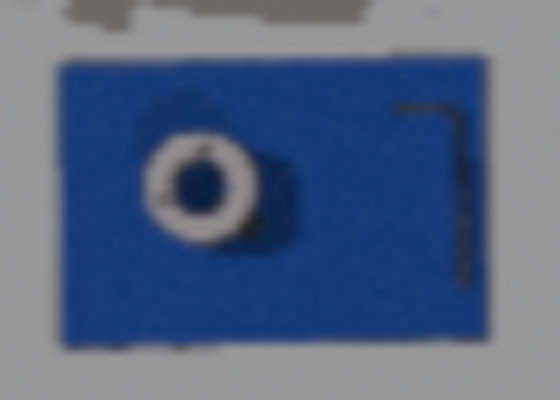

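Emit:
{"fn": "servo_tool", "kwargs": {
  "moves": [
    {"translation": [-0.5,-0.6,-0.1],"fingers": 1},
    {"translation": [-1,-1,-0.1],"fingers": 1},
    {"translation": [-1,-1,-0.1],"fingers": 1},
    {"translation": [-1,-1,-0.1],"fingers": 1},
    {"translation": [-1,-1,-0.1],"fingers": 1},
    {"translation": [-1,-1,-0.1],"fingers": 1},
    {"translation": [-1,-1,-0.1],"fingers": 1},
    {"translation": [-1,-1,-0.1],"fingers": 1},
    {"translation": [-1,-1,-0.1],"fingers": 1},
    {"translation": [-1,-1,-0.1],"fingers": 1}
  ]
}}

```text
validation failed for argument at $.mo...
```

Emit:
{"fn": "servo_tool", "kwargs": {
  "moves": [
    {"translation": [-0.5,-0.6,-0.1],"turn": [0.0,0.0,0.0],"fingers": 1.0}
  ]
}}

```text
time_s: 1.68
eef_pos: [0.2403, 0.5621, 0.2444]
ee_rot: [0.191, 0.982, 0.001, -0.0]
contact_force: [-0.6, -0.7, -0.2]
finger_gap: 1.003
```

Emit:
{"fn": "servo_tool", "kwargs": {
  "moves": [
    {"translation": [-1,-1,-0.1],"turn": [0,0,0],"fingers": 1},
    {"translation": [-1,-1,-0.1],"turn": [0,0,0],"fingers": 1},
    {"translation": [-1,-1,-0.1],"turn": [0,0,0],"fingers": 1},
    {"translation": [-1,-1,-0.1],"turn": [0,0,0],"fingers": 1},
    {"translation": [-1,-1,-0.1],"turn": [0,0,0],"fingers": 1},
    {"translation": [-1,-1,-0.1],"turn": [0,0,0],"fingers": 1},
    {"translation": [-1,-1,-0.1],"turn": [0,0,0],"fingers": 1},
    {"translation": [-1,-1,-0.1],"turn": [0,0,0],"fingers": 1},
    {"translation": [-0.5,-1,0],"turn": [0,0,0],"fingers": 1},
    {"translation": [0,-1,0],"turn": [0,0,0],"fingers": 1}
  ]
}}

```text
time_s: 2.52
eef_pos: [0.3457, 0.247, 0.2655]
ee_rot: [0.193, 0.981, 0.0, 0.001]
contact_force: [-0.6, -0.1, 0.4]
finger_gap: 1.003
```

```bash
cat >> h.py <<'E'
def stt():
    s=arm.get_state(); m=R.from_quat(s['ee_rot']).as_matrix()
    print('t',round(s['time_s'],2),'pos',np.round(s['eef_pos'],4),'yawx',round(np.degrees(np.arctan2(m[1,0],m[0,0])),2),'z',np.round(m[:,2],3),'F',np.round(s['contact_force'],1),'gap',round(s['finger_gap'],4),'q',np.round(s['joint_pos'],2)); return s,m
def togo(tgt,yaw):
    s,m=stt(); d=(np.array(tgt)-s['eef_pos']); t=m.T@d/0.025
    y=np.degrees(np.arctan2(m[1,0],m[0,0])); dy=(yaw-y+180)%360-180
    print('units',np.round(t,2),'turnz',round(-dy/6,2))
E
python3 - <<'E'
from h import *
stt(); d=shot('wrist','w1')
for n in ['spindle','collar','collar_screw']:
    for q in spotter.look_for('wrist',n)[:3]: print(n,np.round(q['centre']),round(q['p'],2))
E
```

```text
t 2.52 pos [0.3457 0.247  0.2655] yawx 157.76 z [ 0.002 -0.    -1.   ] F [-0.6 -0.1  0.4] gap 1.0033 q [ 0.46 -0.25  2.03 -0.    1.36 -0.73]
collar [250. 280.] 0.92
collar [195. 200.] 0.92
collar_screw [196. 200.] 0.84
collar_screw [248. 277.] 0.68
```

View pics/w1.png

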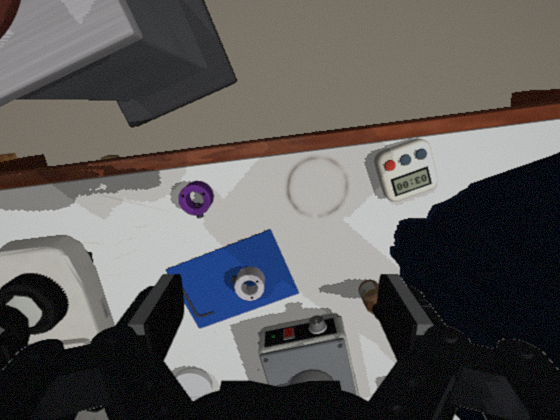

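```bash
python3 - <<'E'
from h import *
I=cv2.imread('pics/w1.png')
cv2.imwrite('pics/w1c.png',cv2.resize(I[255:315,215:285],None,fx=8,fy=8,interpolation=cv2.INTER_CUBIC))
togo((0.60,0.182,0.25),171)
E
```

```text
t 2.72 pos [0.3441 0.2487 0.2651] yawx 157.82 z [ 0.001  0.001 -1.   ] F [0.7 0.3 0.1] gap 0.9945 q [ 0.46 -0.25  2.03  0.    1.36 -0.72]
units [-10.49   1.39   0.61] turnz -2.2
```

View pics/w1c.png

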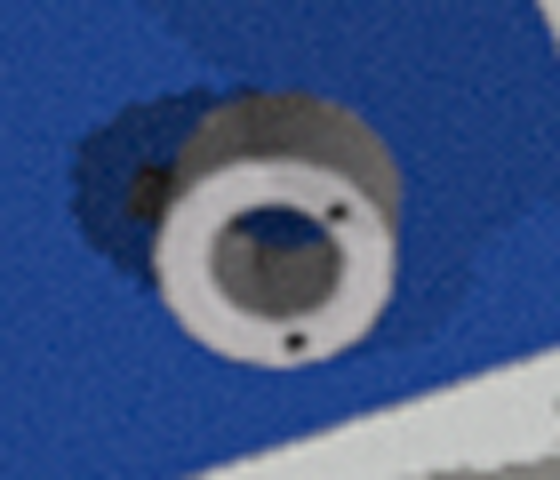

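Emit:
{"fn": "servo_tool", "kwargs": {
  "moves": [
    {"translation": [-1,0.1,0],"turn": [0,0,0],"fingers": 1},
    {"translation": [-1,0.1,0],"turn": [0,0,0],"fingers": 1},
    {"translation": [-1,0.1,0],"turn": [0,0,0],"fingers": 1},
    {"translation": [-1,0.1,0],"turn": [0,0,0],"fingers": 1},
    {"translation": [-1,0.2,0.1],"turn": [0,0,0],"fingers": 1},
    {"translation": [-1,0.2,0.1],"turn": [0,0,0],"fingers": 1},
    {"translation": [-1,0.2,0.1],"turn": [0,0,0],"fingers": 1},
    {"translation": [-1,0.2,0.1],"turn": [0,0,0],"fingers": 1},
    {"translation": [-1,0.1,0.1],"turn": [0,0,0],"fingers": 1},
    {"translation": [-1,0.1,0.1],"turn": [0,0,0],"fingers": 1}
  ]
}}

```text
time_s: 3.55
eef_pos: [0.5903, 0.1886, 0.2491]
ee_rot: [0.191, 0.982, 0.0, -0.0]
contact_force: [0.7, 0.2, 0.4]
finger_gap: 1.0
```

Emit:
{"fn": "servo_tool", "kwargs": {
  "moves": [
    {"translation": [-0.5,0,0],"turn": [0,0,-1],"fingers": 1},
    {"translation": [0,0,0],"turn": [0,0,-1],"fingers": 1},
    {"translation": [0,0,0],"turn": [0,0,-0.2],"fingers": 1}
  ]
}}

```text
time_s: 3.8
eef_pos: [0.6014, 0.1836, 0.2489]
ee_rot: [0.076, 0.997, 0.0, -0.0]
contact_force: [-0.1, -0.6, 0.7]
finger_gap: 0.998
```

```bash
python3 - <<'E'
from h import *
stt(); d=shot('wrist','w2')
for n in ['spindle','collar','spindle_flat']:
    for q in spotter.look_for('wrist',n)[:3]: print(n,np.round(q['centre']),round(q['p'],2))
I=cv2.imread('pics/w2.png')
p=proj(d,(.6,.182,.118)); print(p)
x,y=map(int,p)
cv2.imwrite('pics/w2c.png',cv2.resize(I[max(0,y-50):y+50,max(x-60,0):x+60],None,fx=6,fy=6,interpolation=cv2.INTER_CUBIC))
print(max(0,y-50),max(x-60,0))
E
```

```text
t 3.8 pos [0.6014 0.1836 0.2489] yawx 171.28 z [-0.001  0.    -1.   ] F [-0.1 -0.6  0.7] gap 0.9976 q [ 0.18  0.22  1.6   0.    1.32 -1.23]
spindle [281. 199.] 0.65
collar [226.  40.] 0.7
spindle_flat [285. 196.] 0.58
[275.76488298 203.2821635 ]
153 215
```

View pics/w2.png

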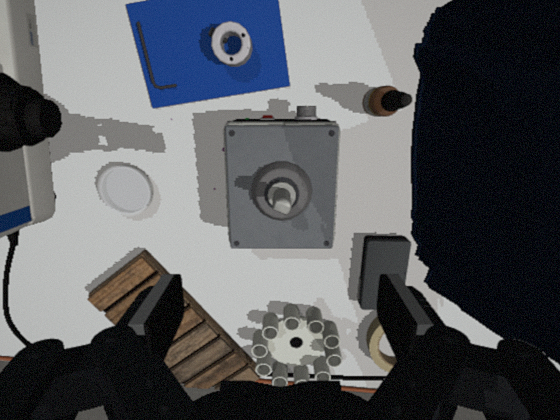

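View pics/w2c.png

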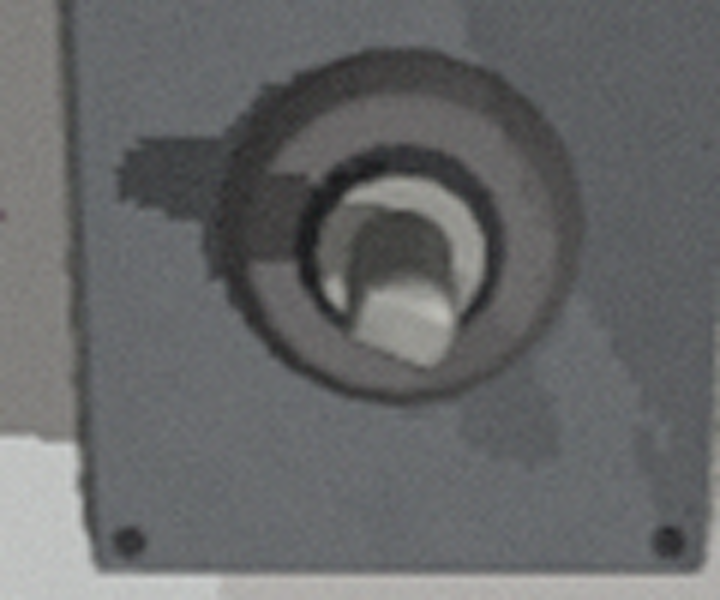

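```bash
python3 - <<'E'
from h import *
d=shot('wrist','w3'); stt()
def f(x,y,z): return atz(d,(215+x/6,153+y/6),z)
a=f(355,340,.118);b=f(430,365,.118); v=b-a
print(a,b,np.linalg.norm(v)); n=np.array([v[1],-v[0]]); 
ang=np.degrees(np.arctan2(v[1],v[0])); print('chord ang',ang,'normals',ang-90,ang+90)
print('sp centre', f(408,312,.118))
print('turret top circle centre', f(402,228,.0755))
l=f(130,541,.064);r=f(668,541,.064); print(l,r); w=r-l; print('mixer y ang',np.degrees(np.arctan2(-w[0],w[1])))
I=cv2.imread('pics/w3.png'); cv2.imwrite('pics/w3c.png',cv2.resize(I[110:260,210:350],None,fx=4,fy=4,interpolation=cv2.INTER_CUBIC))
E
```

```text
t 4.05 pos [0.6    0.1833 0.2498] yawx 171.08 z [ 0.  0. -1.] F [ 0.1 -0.6  0.1] gap 0.9976 q [ 0.18  0.22  1.6   0.    1.33 -1.23]
[0.60403465 0.17969075 0.118     ] [0.6091759  0.18930003 0.118     ] 0.01089819241927864
chord ang 61.85188268662844 normals -28.148117313371557 151.85188268662844
sp centre [0.60118865 0.18746125 0.118     ]
turret top circle centre [0.6003422  0.18698929 0.0755    ]
[0.65058028 0.13242507 0.064     ] [0.66464741 0.2230505  0.064     ]
mixer y ang -8.82319687147966
```

View pics/w3c.png

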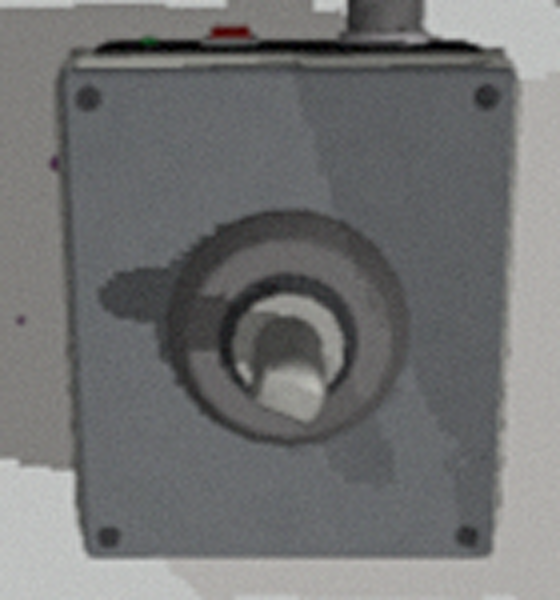

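```bash
python3 - <<'E'
from h import *
d=shot('wrist','w4')
H=[atz(d,(210+x/4,110+y/4),.064) for x,y in [(88,97),(486,97),(109,537),(467,537)]]
for p in H: print(np.round(p,4))
print(np.mean(H,0))
for a,b in [(0,1),(2,3)]:
    w=H[b]-H[a]; print(np.degrees(np.arctan2(-w[0],w[1])))
for a,b in [(0,2),(1,3)]:
    w=H[b]-H[a]; print(np.degrees(np.arctan2(w[1],w[0])))
# shoulder disc: circle ellipse centre at z .082, collar & screw from top
t=shot('top','t2')
print('top spindle',atz(t,(222.9,172.8),.118), atz(t,(190+264/8,145+240/8),.0755))
c=atz(t,(210+202/8,205+187/8),.027); s=atz(t,(210+255/8,205+226/8),.015); print(c,s,np.degrees(np.arctan2(*(s-c)[1::-1])),np.linalg.norm((s-c)[:2]))
togo((.6005,.186,.15),241)
E
```

```text
[0.5429 0.149  0.064 ]
[0.557  0.2398 0.064 ]
[0.652  0.1326 0.064 ]
[0.666  0.2232 0.064 ]
[0.60446714 0.18616889 0.064     ]
-8.816849682328579
-8.810337769352978
-8.556083442050888
-8.632605561270342
top spindle [0.5996544  0.18047094 0.118     ] [0.59998926 0.18373668 0.0755    ]
[0.45870453 0.15586465 0.027     ] [0.44534159 0.13845821 0.015     ] -127.5134717107555 0.0219443009097601
t 4.15 pos [0.6    0.1831 0.25  ] yawx 171.09 z [ 0.  0. -1.] F [-0.6  0.3 -0.2] gap 0.9983 q [ 0.18  0.22  1.6   0.    1.33 -1.23]
units [-0.    0.12  4.  ] turnz -11.65
```

Emit:
{"fn": "servo_tool", "kwargs": {
  "moves": [
    {"translation": [0,0.08,0.4],"turn": [0,0,-1],"fingers": 1},
    {"translation": [0,0,0.4],"turn": [0,0,-1],"fingers": 1},
    {"translation": [0,0,0.4],"turn": [0,0,-1],"fingers": 1},
    {"translation": [0,0,0.4],"turn": [0,0,-1],"fingers": 1},
    {"translation": [0,0,0.4],"turn": [0,0,-1],"fingers": 1},
    {"translation": [0,0,0.4],"turn": [0,0,-1],"fingers": 1},
    {"translation": [0,0,0.4],"turn": [0,0,-1],"fingers": 1},
    {"translation": [0,0,0.4],"turn": [0,0,-1],"fingers": 1},
    {"translation": [0,0,0.4],"turn": [0,0,-1],"fingers": 1},
    {"translation": [0,0,0.3],"turn": [0,0,-1],"fingers": 1}
  ]
}}

```text
time_s: 4.98
eef_pos: [0.6, 0.1846, 0.1516]
ee_rot: [-0.433, 0.901, 0.0, -0.0]
contact_force: [-0.9, -0.4, 0.7]
finger_gap: 0.999
```

Emit:
{"fn": "servo_tool", "kwargs": {
  "moves": [
    {"translation": [0,0,0],"turn": [0,0,-1],"fingers": 1},
    {"translation": [0,0,0],"turn": [0,0,-0.7],"fingers": 1},
    {"translation": [0,0,0],"turn": [0,0,0],"fingers": 1}
  ]
}}

```text
time_s: 5.23
eef_pos: [0.6003, 0.1846, 0.1523]
ee_rot: [-0.51, 0.86, 0.0, -0.0]
contact_force: [0.5, 0.5, -0.1]
finger_gap: 0.999
```

```bash
python3 - <<'E'
from h import *
togo((.601,.185,.100),241.5)
d=shot('wrist','w5');I=cv2.imread('pics/w5.png')
print(proj(d,(.601,.185,.118)))
for q in spotter.look_for('wrist','spindle')[:3]: print(np.round(q['centre']),round(q['p'],2))
E
```

```text
t 5.23 pos [0.6003 0.1846 0.1523] yawx -118.66 z [-0. -0. -1.] F [ 0.5  0.5 -0.1] gap 0.9989 q [ 0.19  0.31  1.68  0.    1.16 -2.45]
units [-0.03 -0.02  2.09] turnz -0.03
[277.46164117 254.67524128]
[276. 241.] 0.79
[176.  12.] 0.18
```

View pics/w5.png

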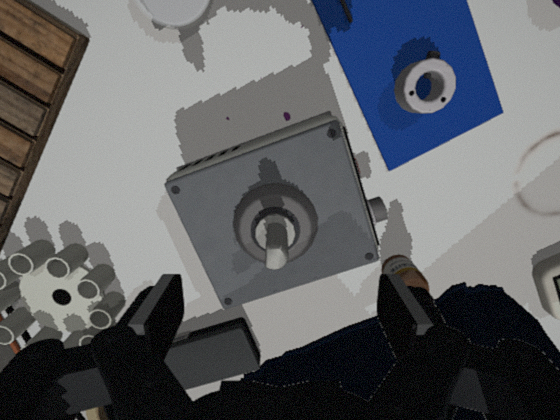

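```bash
python3 - <<'E'
import cv2
I=cv2.imread('pics/w5.png')
cv2.imwrite('pics/w5c.png',cv2.resize(I[205:285,235:325],None,fx=7,fy=7,interpolation=cv2.INTER_CUBIC))
E
```

```text
(no output)
```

View pics/w5c.png

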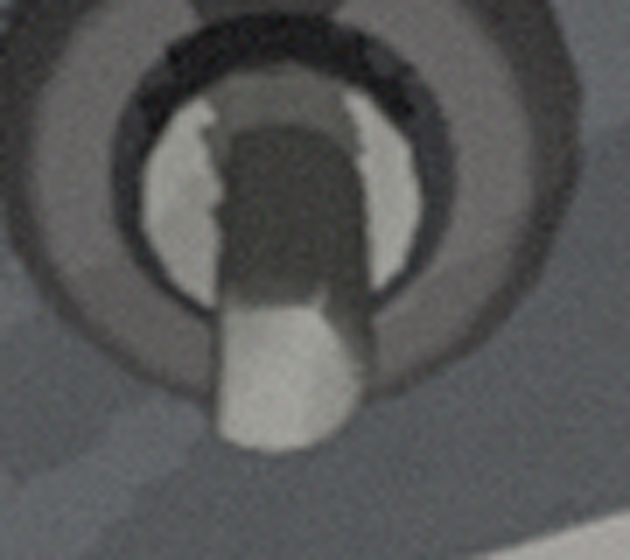

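Emit:
{"fn": "servo_tool", "kwargs": {
  "force": 30,
  "moves": [
    {"translation": [-0.09,-0.05,0.5],"turn": [0,0,0],"fingers": 0},
    {"translation": [0,0,0.7],"turn": [0,0,0],"fingers": -0.2},
    {"translation": [0,0,0.7],"turn": [0,0,0],"fingers": -0.4},
    {"translation": [0,0,0.2],"turn": [0,0,0],"fingers": -0.45},
    {"translation": [0,0,0],"turn": [0,0,0],"fingers": -0.45},
    {"translation": [0,0,0],"turn": [0,0,0],"fingers": -0.45}
  ]
}}

```text
time_s: 5.83
eef_pos: [0.6026, 0.1859, 0.0993]
ee_rot: [-0.51, 0.86, 0.0, -0.0]
contact_force: [0.4, 0.6, 0.1]
finger_gap: 0.274
```

```bash
python3 - <<'E'
from h import *
stt()
d=shot('wrist','w6')
E
```

```text
t 5.83 pos [0.6026 0.1859 0.0993] yawx -118.73 z [-0.001 -0.    -1.   ] F [0.4 0.6 0.1] gap 0.2744 q [ 0.19  0.38  1.7   0.    1.07 -2.45]
```

View pics/w6.png

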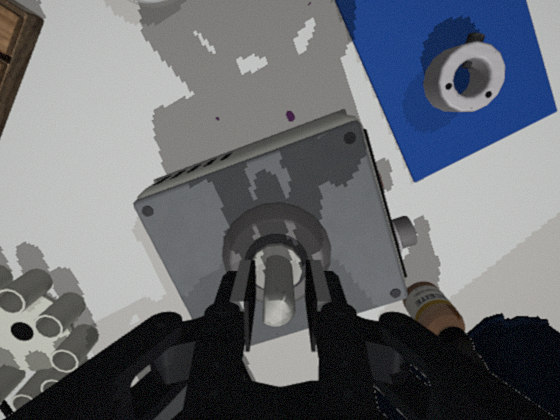

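Emit:
{"fn": "servo_tool", "kwargs": {
  "force": 30,
  "moves": [
    {"translation": [0,0,0],"turn": [0,0,0],"fingers": -0.7},
    {"translation": [0,0,0],"turn": [0,0,0],"fingers": -0.8},
    {"translation": [0,0,0],"turn": [0,0,0],"fingers": -1},
    {"translation": [0,0,0],"turn": [0,0,0],"fingers": -1},
    {"translation": [0,0,0],"turn": [0,0,0],"fingers": -1}
  ]
}}

```text
time_s: 6.3
eef_pos: [0.6036, 0.1863, 0.1012]
ee_rot: [-0.51, 0.86, -0.0, 0.001]
contact_force: [-1.4, 0.7, 4.9]
finger_gap: 0.141
```

```bash
python3 - <<'E'
from h import *
s,m=stt(); print(s['torque'], 'F tool',m.T@s['contact_force'], s['finger_gap']*85)
E
```

```text
t 6.3 pos [0.6036 0.1863 0.1012] yawx -118.71 z [ 0.002  0.001 -1.   ] F [-1.4  0.7  4.9] gap 0.1407 q [ 0.19  0.38  1.69  0.    1.07 -2.45]
[ 0.13220234  0.19626274 -0.07529826] F tool [ 0.07320152  1.50827027 -4.85818722] 11.957208079422305
```

Emit:
{"fn": "servo_tool", "kwargs": {
  "force": 40,
  "moves": [
    {"translation": [0,0,-0.12],"turn": [0,0,0.3],"fingers": -1},
    {"translation": [0,0,0],"turn": [0,0,0.7],"fingers": -1},
    {"translation": [0,0,0],"turn": [0,0,1],"fingers": -1},
    {"translation": [0,0,0],"turn": [0,0,1],"fingers": -1},
    {"translation": [0,0,0],"turn": [0,0,1],"fingers": -1},
    {"translation": [0,0,0],"turn": [0,0,1],"fingers": -1},
    {"translation": [0,0,0],"turn": [0,0,1],"fingers": -1},
    {"translation": [0,0,0],"turn": [0,0,1],"fingers": -1}
  ]
}}

```text
time_s: 6.97
eef_pos: [0.6049, 0.1861, 0.1014]
ee_rot: [-0.165, 0.986, -0.0, 0.003]
contact_force: [8.9, 2.4, -8.9]
finger_gap: 0.137
```

```bash
python3 - <<'E'
from h import *
s,m=stt(); print(s['torque'], 'F tool',m.T@s['contact_force'], s['finger_gap']*85)
E
```

```text
t 6.97 pos [0.6049 0.1861 0.1014] yawx -160.99 z [ 0.006  0.001 -1.   ] F [ 8.9  2.4 -8.9] gap 0.1366 q [ 0.19  0.38  1.69 -0.    1.06 -1.71]
[ 0.35424675 -1.18815789  0.08161775] F tool [-9.14478046 -0.63841244  8.93775989] 11.611400355652767
```

Emit:
{"fn": "servo_tool", "kwargs": {
  "moves": [
    {"translation": [-0.06,0,0.06],"turn": [0,0,1],"fingers": -1},
    {"translation": [0,0,0],"turn": [0,0,1],"fingers": -1},
    {"translation": [0,0,0],"turn": [0,0,1],"fingers": -1},
    {"translation": [0,0,0],"turn": [0,0,1],"fingers": -1},
    {"translation": [0,0,0],"turn": [0,0,1],"fingers": -1},
    {"translation": [0,0,0],"turn": [0,0,1],"fingers": -1},
    {"translation": [0,0,0],"turn": [0,0,1],"fingers": -1}
  ]
}}

```text
time_s: 7.55
eef_pos: [0.6059, 0.1851, 0.1013]
ee_rot: [0.199, 0.98, -0.001, 0.002]
contact_force: [3.0, -3.0, -1.7]
finger_gap: 0.139
```

```bash
python3 - <<'E'
from h import *
s,m=stt(); print(s['torque'], 'F tool',m.T@s['contact_force'], s['finger_gap']*85)
E
```

```text
t 7.55 pos [0.6059 0.1851 0.1013] yawx 157.03 z [ 0.004 -0.002 -1.   ] F [ 3.  -3.  -1.7] gap 0.1387 q [ 0.19  0.38  1.69 -0.    1.07 -0.98]
[-0.44318569 -0.59215777  0.07665119] F tool [-3.88076697 -1.58049119  1.66986715] 11.788656356151483
```

Emit:
{"fn": "servo_tool", "kwargs": {
  "moves": [
    {"translation": [0,0,0.03],"turn": [0,0,1],"fingers": -1},
    {"translation": [0,0,0],"turn": [0,0,1],"fingers": -1},
    {"translation": [0,0,0],"turn": [0,0,1],"fingers": -1},
    {"translation": [0,0,0],"turn": [0,0,1],"fingers": -1},
    {"translation": [0,0,0],"turn": [0,0,1],"fingers": -1},
    {"translation": [0,0,0],"turn": [0,0,1],"fingers": -1}
  ]
}}

```text
time_s: 8.05
eef_pos: [0.606, 0.1839, 0.1013]
ee_rot: [0.492, 0.871, -0.001, 0.003]
contact_force: [2.4, -6.2, 2.2]
finger_gap: 0.14
```

```bash
python3 - <<'E'
from h import *
s,m=stt(); print(s['torque'], 'F tool',m.T@s['contact_force'], s['finger_gap']*85)
E
```

```text
t 8.05 pos [0.606  0.1839 0.1013] yawx 121.05 z [ 0.004 -0.004 -1.   ] F [ 2.4 -6.2  2.2] gap 0.1399 q [ 0.19  0.38  1.69 -0.01  1.07 -0.35]
[-0.91134538 -0.22891711  0.0950768 ] F tool [-6.56583005 -1.17972779 -2.19766034] 11.893614779338884
```

Emit:
{"fn": "servo_tool", "kwargs": {
  "moves": [
    {"translation": [-0.05,0,0],"turn": [0,0,1],"fingers": -1},
    {"translation": [0,0,0],"turn": [0,0,1],"fingers": -1},
    {"translation": [0,0,0],"turn": [0,0,1],"fingers": -1},
    {"translation": [0,0,0],"turn": [0,0,1],"fingers": -1},
    {"translation": [0,0,0],"turn": [0,0,1],"fingers": -1},
    {"translation": [0,0,0],"turn": [0,0,1],"fingers": -1},
    {"translation": [0,0,0],"turn": [0,0,0.6],"fingers": -1},
    {"translation": [0,0,0],"turn": [0,0,0],"fingers": -1},
    {"translation": [0,0,0],"turn": [0,0,0],"fingers": -1}
  ]
}}

```text
time_s: 8.8
eef_pos: [0.6053, 0.1828, 0.1013]
ee_rot: [0.756, 0.654, -0.001, 0.002]
contact_force: [-1.6, -6.8, 5.6]
finger_gap: 0.138
```

```bash
python3 - <<'E'
from h import *
s,m=stt(); print(s['torque'], 'F tool',m.T@s['contact_force'], s['finger_gap']*85)
E
```

```text
t 8.8 pos [0.6053 0.1828 0.1013] yawx 81.72 z [ 0.    -0.005 -1.   ] F [-1.6 -6.8  5.6] gap 0.1385 q [ 0.18  0.38  1.69 -0.01  1.07  0.33]
[-0.85461328  0.25224038 -0.03207577] F tool [-7.01493847 -0.62248109 -5.58209754] 11.768799094262226
```

```bash
python3 - <<'E'
import numpy as np
D=[(.6036,.1863,151.29),(.6049,.1861,109.01),(.6059,.1851,67.03),(.6060,.1839,31.05),(.6053,.1828,-8.28)]
A=[];b=[]
for x,y,a in D:
    u=np.array([np.cos(np.radians(a)),np.sin(np.radians(a))]); A.append([u[0],u[1],1]); b.append(u@[x,y])
s=np.linalg.lstsq(np.array(A),np.array(b),rcond=None); print(s[0], np.array(A)@s[0]-b)
A=np.array(A);b=np.array(b); print(np.linalg.lstsq(A[:,:2],b-.0015,rcond=None)[0])
E
```

```text
[0.6041127  0.18434653 0.00139298] [ 4.90652333e-06 -8.41175468e-06  1.75843609e-06  6.40888670e-06
 -4.66209144e-06]
[0.60406898 0.18421639]
```

Emit:
{"fn": "servo_tool", "kwargs": {
  "moves": [
    {"translation": [0,0,0],"turn": [0,0,0],"fingers": -0.6},
    {"translation": [0,0,0],"turn": [0,0,0],"fingers": -0.2},
    {"translation": [0,0,0],"turn": [0,0,0],"fingers": 0.2},
    {"translation": [0,0,-0.3],"turn": [0,0,0],"fingers": 0.2},
    {"translation": [0,0,-1],"turn": [0,0,0],"fingers": 0.5},
    {"translation": [0,0,-1],"turn": [0,0,0],"fingers": 0.5}
  ]
}}

```text
time_s: 9.3
eef_pos: [0.6032, 0.1853, 0.1569]
ee_rot: [0.756, 0.654, -0.002, -0.001]
contact_force: [0.2, 0.8, 0.9]
finger_gap: 0.751
```

```bash
python3 - <<'E'
from h import *
stt()
d=shot('wrist','w7');I=cv2.imread('pics/w7.png')
x,y=map(int,proj(d,(.6045,.185,.118))); print(x,y)
cv2.imwrite('pics/w7c.png',cv2.resize(I[max(0,y-100):y+50,x-70:x+70],None,fx=4,fy=4,interpolation=cv2.INTER_CUBIC))
t=shot('top','t3');I=cv2.imread('pics/t3.png')
cv2.imwrite('pics/t3c.png',I)
E
```

```text
t 9.3 pos [0.6032 0.1853 0.1569] yawx 81.72 z [-0.004 -0.001 -1.   ] F [0.2 0.8 0.9] gap 0.7514 q [0.19 0.31 1.66 0.   1.17 0.33]
282 255
```

View pics/w7.png

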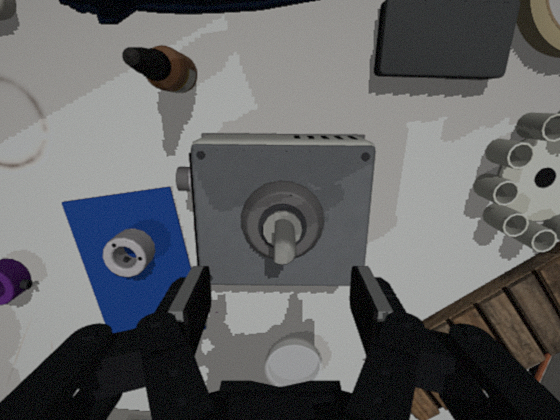

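View pics/w7c.png

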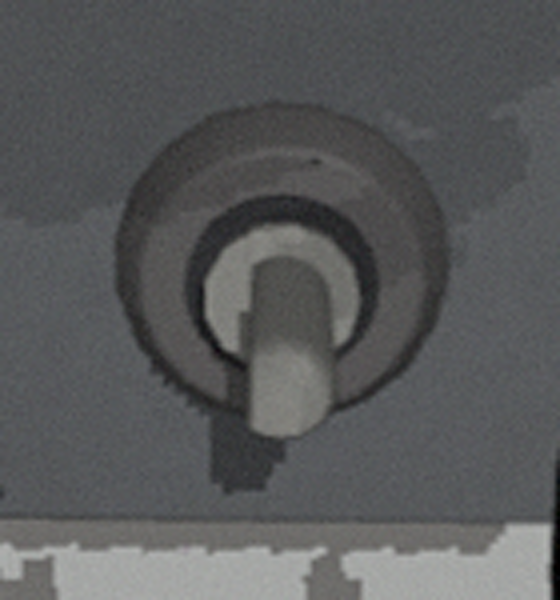

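```bash
python3 - <<'E'
from h import *
togo((.459,.156,.165),53)
E
```

```text
t 9.4 pos [0.6087 0.1864 0.1641] yawx 81.72 z [ 0.01   0.002 -1.   ] F [0.2 0.2 0.5] gap 0.7521 q [0.19 0.31 1.66 0.   1.17 0.33]
units [-2.07 -5.75 -0.1 ] turnz 4.79
```

Emit:
{"fn": "servo_tool", "kwargs": {
  "moves": [
    {"translation": [-0.3,-0.7,0],"turn": [0,0,0],"fingers": 1},
    {"translation": [-0.3,-1,0],"turn": [0,0,0],"fingers": 1},
    {"translation": [-0.4,-1,0],"turn": [0,0,0],"fingers": 1},
    {"translation": [-0.4,-1,0],"turn": [0,0,0],"fingers": 1},
    {"translation": [-0.4,-1,0],"turn": [0,0,0],"fingers": 1},
    {"translation": [-0.25,-0.8,0],"turn": [0,0,0.8],"fingers": 1},
    {"translation": [0,0,0],"turn": [0,0,1],"fingers": 1},
    {"translation": [0,0,0],"turn": [0,0,1],"fingers": 1},
    {"translation": [0,0,0],"turn": [0,0,1],"fingers": 1},
    {"translation": [0,0,0],"turn": [0,0,1],"fingers": 1}
  ]
}}

```text
time_s: 10.23
eef_pos: [0.461, 0.1546, 0.1579]
ee_rot: [0.896, 0.443, 0.0, -0.0]
contact_force: [-0.1, -0.2, 0.2]
finger_gap: 1.003
```

Emit:
{"fn": "servo_tool", "kwargs": {
  "moves": [
    {"translation": [0,0,0],"turn": [0,0,0],"fingers": 1},
    {"translation": [0,0,0],"turn": [0,0,0],"fingers": 1}
  ]
}}

```text
time_s: 10.4
eef_pos: [0.4612, 0.1546, 0.1579]
ee_rot: [0.895, 0.447, -0.0, -0.0]
contact_force: [-1.0, -0.3, 0.5]
finger_gap: 0.998
```

```bash
python3 - <<'E'
from h import *
stt()
d=shot('wrist','w8');I=cv2.imread('pics/w8.png')
x,y=map(int,proj(d,(.459,.156,.02))); print(x,y)
cv2.imwrite('pics/w8c.png',cv2.resize(I[y-60:y+60,x-70:x+70],None,fx=5,fy=5,interpolation=cv2.INTER_CUBIC))
E
```

```text
t 10.4 pos [0.4612 0.1546 0.1579] yawx 53.06 z [-0. -0. -1.] F [-1.  -0.3  0.5] gap 0.9984 q [0.18 0.01 2.01 0.   1.12 0.82]
277 203
```

View pics/w8c.png

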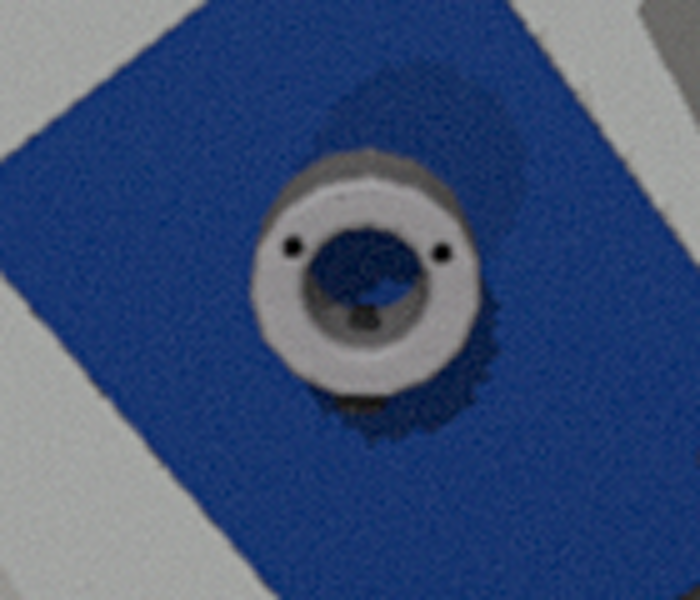

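View pics/w8.png

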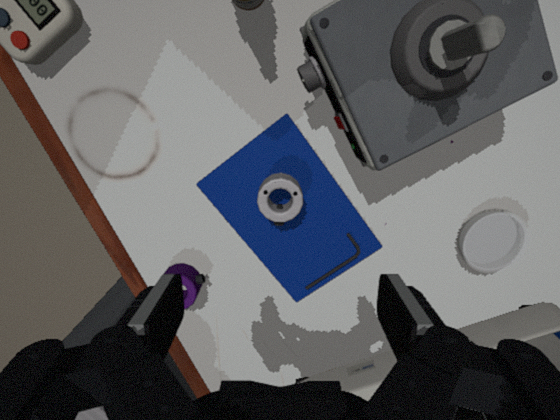

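```bash
python3 - <<'E'
from h import *
d=shot('wrist','w9');s,m=stt()
f=lambda x,y,z: atz(d,(207+x/5,143+y/5),z)
c=f(366,285,.027); h=f(360,404,.013); t=f(366,318,.018); a=f(292,245,.027); b=f(442,252,.027)
print('c',c,'h',h,'t',t)
ang=lambda v: np.degrees(np.arctan2(v[1],v[0]))
print('head dir',ang(h-c),np.linalg.norm((h-c)[:2]),'tip dir',ang(t-c),np.linalg.norm((t-c)[:2]),'dots',ang(b-a),ang(b-a)+90, ang((a+b)/2-c), np.linalg.norm((a-c)[:2]),np.linalg.norm((b-c)[:2]))
print(np.linalg.norm(f(250,285,.027)-f(482,285,.027)))
# ellipse fit of the top face outline
I=d['img'][180:225,250:310].astype(int)
togo((.459,.156,.1),53)
E
```

```text
t 10.5 pos [0.4613 0.1545 0.1579] yawx 53.02 z [-0. -0. -1.] F [-0.5  0.  -0.1] gap 0.9998 q [0.18 0.01 2.01 0.   1.12 0.82]
c [0.46366733 0.15885293 0.027     ] h [0.44745355 0.1389277  0.013     ] t [0.45864931 0.15213464 0.018     ]
head dir -129.13632081547883 0.025688545732021624 tip dir -126.75678209928193 0.008385462484992346 dots -39.617457907019826 50.382542092980174 51.57506563522434 0.013666072332731127 0.0134388807661814
0.03762798491198826
t 10.5 pos [0.4613 0.1545 0.1579] yawx 53.02 z [-0. -0. -1.] F [-0.5  0.  -0.1] gap 0.9998 q [0.18 0.01 2.01 0.   1.12 0.82]
units [-0.01 -0.11  2.32] turnz 0.0
```

```bash
python3 - <<'E'
from h import *
togo((.4635,.159,.016),51.2)
E
```

```text
t 10.5 pos [0.4613 0.1545 0.1579] yawx 53.02 z [-0. -0. -1.] F [-0.5  0.  -0.1] gap 0.9998 q [0.18 0.01 2.01 0.   1.12 0.82]
units [ 0.2  -0.04  5.68] turnz 0.3
```

Emit:
{"fn": "servo_tool", "kwargs": {
  "moves": [
    {"translation": [0.2,-0.04,0.5],"turn": [0,0,0.3],"fingers": 1},
    {"translation": [0,0,1],"turn": [0,0,0],"fingers": 1},
    {"translation": [0,0,1],"turn": [0,0,0],"fingers": 1},
    {"translation": [0,0,1],"turn": [0,0,0],"fingers": 0.5},
    {"translation": [0,0,0.5],"turn": [0,0,0],"fingers": 0.4},
    {"translation": [0,0,0],"turn": [0,0,0],"fingers": 0.3},
    {"translation": [0,0,0],"turn": [0,0,0],"fingers": 0.3}
  ]
}}

```text
time_s: 11.08
eef_pos: [0.4629, 0.159, 0.0573]
ee_rot: [0.902, 0.432, -0.001, -0.0]
contact_force: [0.6, -0.4, -0.3]
finger_gap: 0.65
```

```bash
python3 - <<'E'
from h import *
stt()
d=shot('wrist','w10');
print(proj(d,(.4635,.159,.027)))
togo((.4635,.159,.016),51.2)
E
```

```text
t 11.08 pos [0.4629 0.159  0.0573] yawx 51.15 z [-0.002 -0.    -1.   ] F [ 0.6 -0.4 -0.3] gap 0.6503 q [0.19 0.18 2.05 0.   0.91 0.87]
[282.66650717 260.47174965]
t 11.13 pos [0.4641 0.1592 0.0585] yawx 51.14 z [ 0.001  0.    -1.   ] F [-0.6  1.6 -0.3] gap 0.6512 q [0.19 0.18 2.05 0.   0.91 0.87]
units [-0.02 -0.02  1.7 ] turnz -0.01
```

View pics/w10.png

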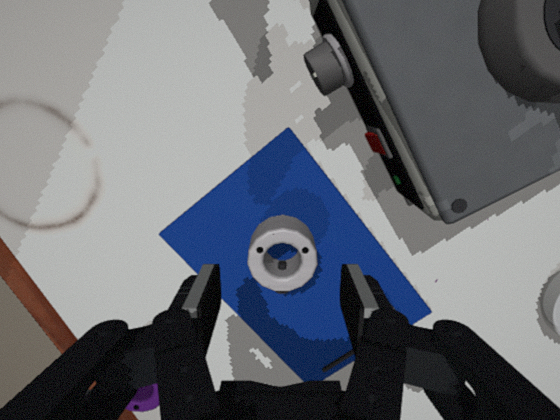

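Emit:
{"fn": "servo_tool", "kwargs": {
  "force": 40,
  "moves": [
    {"translation": [0.02,-0.01,0.8],"turn": [0,0,0],"fingers": 0.3},
    {"translation": [0,0,0.7],"turn": [0,0,0],"fingers": 0.3},
    {"translation": [0,0,0.2],"turn": [0,0,0],"fingers": 0.2},
    {"translation": [0,0,0],"turn": [0,0,0],"fingers": 0.1},
    {"translation": [0,0,0],"turn": [0,0,0],"fingers": 0},
    {"translation": [0,0,0],"turn": [0,0,0],"fingers": -0.3},
    {"translation": [0,0,0],"turn": [0,0,0],"fingers": -1},
    {"translation": [0,0,0],"turn": [0,0,0],"fingers": -1},
    {"translation": [0,0,0],"turn": [0,0,0],"fingers": -1}
  ]
}}

```text
time_s: 11.88
eef_pos: [0.4653, 0.1599, 0.0172]
ee_rot: [0.902, 0.431, 0.002, 0.0]
contact_force: [-0.8, 0.6, 6.7]
finger_gap: 0.427
```

```bash
python3 - <<'E'
from h import *
stt()
d=shot('wrist','w11');
print(proj(d,(.4635,.159,.027)))
E
```

```text
t 11.88 pos [0.4653 0.1599 0.0172] yawx 51.1 z [ 0.003  0.001 -1.   ] F [-0.8  0.6  6.7] gap 0.4271 q [0.19 0.26 2.05 0.   0.82 0.87]
[280.35231892 308.46262019]
```

View pics/w11.png

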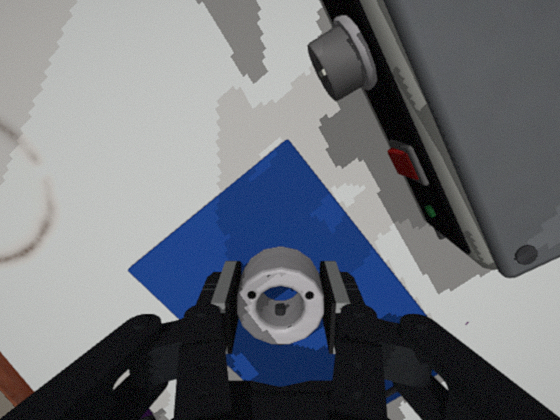

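```bash
python3 - <<'E'
from h import *
I=cv2.imread('pics/w11.png')
cv2.imwrite('pics/w11c.png',cv2.resize(I[235:355,220:345],None,fx=5,fy=5,interpolation=cv2.INTER_CUBIC))
E
```

```text
(no output)
```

View pics/w11c.png

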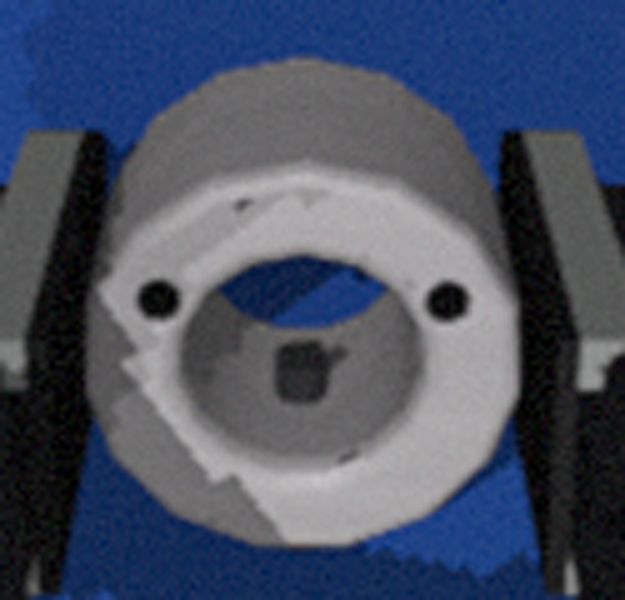

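```bash
python3 - <<'E'
from h import *
s,m=stt(); d=shot('wrist','w12')
c=atz(d,(280.6,307),.027); print(c, 'tool',m.T@(c-s['eef_pos']))
# ellipse from outline dims check
for px in [(220+303/5,235+175/5),(220+303/5,235+545/5),(220+88/5,235+350/5),(220+519/5,235+350/5)]:
    print(np.round(m.T@(atz(d,px,.027)-s['eef_pos']),4))
E
```

```text
t 11.93 pos [0.4653 0.16   0.0172] yawx 51.1 z [ 0.003  0.001 -1.   ] F [-1.5 -0.7  6.5] gap 0.4299 q [0.19 0.26 2.05 0.   0.82 0.87]
[0.46400682 0.15949683 0.027     ] tool [-0.00114193 -0.00069924 -0.00983797]
[ 0.0161 -0.0007 -0.0098]
[-0.0198 -0.0007 -0.0099]
[-0.0002 -0.0186 -0.0099]
[-0.0002  0.0173 -0.0098]
```

Emit:
{"fn": "servo_tool", "kwargs": {
  "force": 40,
  "moves": [
    {"translation": [0,0,-0.3],"turn": [0,0,0],"fingers": -1},
    {"translation": [0,0,-0.7],"turn": [0,0,0],"fingers": -1},
    {"translation": [0,0,-1],"turn": [0,0,0],"fingers": -1},
    {"translation": [0,0,-1],"turn": [0,0,0],"fingers": -1},
    {"translation": [0,0,-1],"turn": [0,0,0],"fingers": -1},
    {"translation": [0,0,-1],"turn": [0,0,0.5],"fingers": -1},
    {"translation": [0,0,-0.7],"turn": [0,0,0.9],"fingers": -1},
    {"translation": [0,0,-0.3],"turn": [0,0,0.9],"fingers": -1},
    {"translation": [0,0,0],"turn": [0,0,0.9],"fingers": -1},
    {"translation": [0,0,0],"turn": [0,0,0.9],"fingers": -1}
  ]
}}

```text
time_s: 12.82
eef_pos: [0.4639, 0.1596, 0.1667]
ee_rot: [0.974, 0.227, 0.001, 0.0]
contact_force: [-0.6, 0.1, -1.3]
finger_gap: 0.43
```

Emit:
{"fn": "servo_tool", "kwargs": {
  "moves": [
    {"translation": [0,0,0],"turn": [0,0,0.9],"fingers": -1},
    {"translation": [0,0,0],"turn": [0,0,0.9],"fingers": -1},
    {"translation": [0,0,0],"turn": [0,0,0.9],"fingers": -1},
    {"translation": [0,0,0],"turn": [0,0,0.9],"fingers": -1},
    {"translation": [0,0,0],"turn": [0,0,0.9],"fingers": -1},
    {"translation": [0,0,0],"turn": [0,0,0.9],"fingers": -1},
    {"translation": [0,0,0],"turn": [0,0,0.4],"fingers": -1},
    {"translation": [0,0,0],"turn": [0,0,0],"fingers": -1}
  ]
}}

```text
time_s: 13.48
eef_pos: [0.463, 0.1595, 0.1653]
ee_rot: [0.997, -0.073, -0.0, 0.0]
contact_force: [0.1, 0.2, -0.3]
finger_gap: 0.433
```

```bash
python3 - <<'E'
from h import *
togo((.6048,.1842,.165),-8.5)
shot('wrist','w13')
E
```

```text
t 13.48 pos [0.463  0.1595 0.1653] yawx -8.33 z [-0.001 -0.    -1.   ] F [ 0.1  0.2 -0.3] gap 0.4328 q [ 0.19  0.01  1.99 -0.    1.14  1.9 ]
units [ 5.47 -1.8   0.01] turnz 0.03
```

View pics/w13.png

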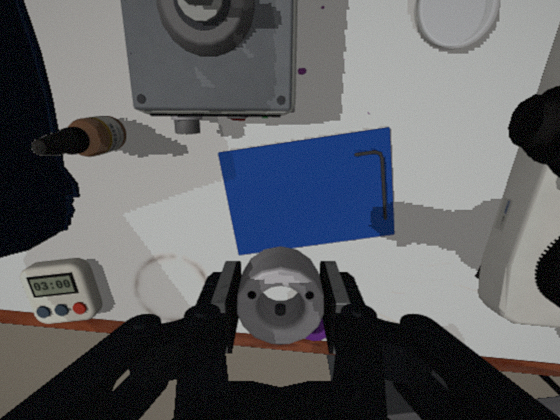

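Emit:
{"fn": "servo_tool", "kwargs": {
  "moves": [
    {"translation": [0.4,-0.1,0],"turn": [0,0,0],"fingers": -1},
    {"translation": [0.8,-0.3,0],"turn": [0,0,0],"fingers": -1},
    {"translation": [1,-0.35,0],"turn": [0,0,0],"fingers": -1},
    {"translation": [1,-0.35,0],"turn": [0,0,0],"fingers": -1},
    {"translation": [1,-0.35,0],"turn": [0,0,0],"fingers": -1},
    {"translation": [0.8,-0.25,0],"turn": [0,0,0],"fingers": -1},
    {"translation": [0.47,-0.1,0],"turn": [0,0,0],"fingers": -1},
    {"translation": [0,0,0],"turn": [0,0,0],"fingers": -1},
    {"translation": [0,0,0],"turn": [0,0,0],"fingers": -1}
  ]
}}

```text
time_s: 14.28
eef_pos: [0.606, 0.1843, 0.165]
ee_rot: [0.997, -0.072, -0.0, 0.0]
contact_force: [-1.1, 0.3, -0.9]
finger_gap: 0.43
```

```bash
python3 - <<'E'
from h import *
togo((.6048,.1842,.165),-8.5)
shot('wrist','w14'); shot('scene','s14')
I=cv2.imread('pics/w14.png')
cv2.imwrite('pics/w14c.png',cv2.resize(I[235:355,220:345],None,fx=5,fy=5,interpolation=cv2.INTER_CUBIC))
I=cv2.imread('pics/s14.png')
cv2.imwrite('pics/s14c.png',cv2.resize(I[150:250,170:270],None,fx=6,fy=6,interpolation=cv2.INTER_CUBIC))
E
```

```text
t 14.28 pos [0.606  0.1843 0.165 ] yawx -8.29 z [-0.001 -0.    -1.   ] F [-1.1  0.3 -0.9] gap 0.4301 q [0.18 0.31 1.65 0.   1.18 1.9 ]
units [-0.05  0.01  0.  ] turnz 0.04
```

View pics/w14c.png

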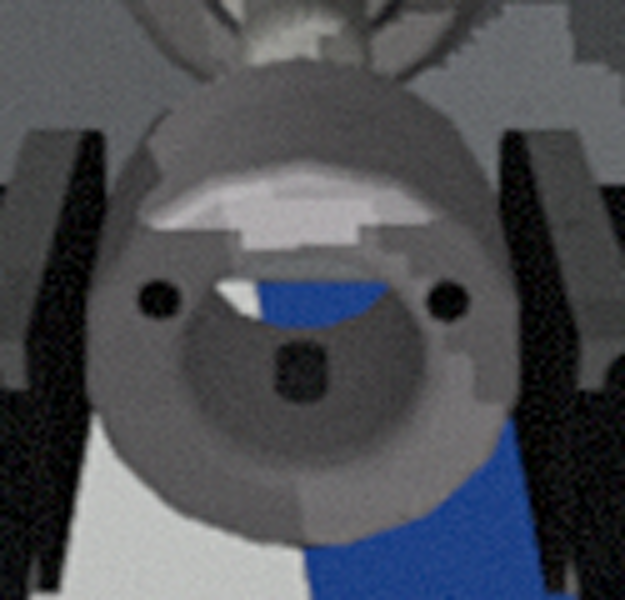

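View pics/s14c.png

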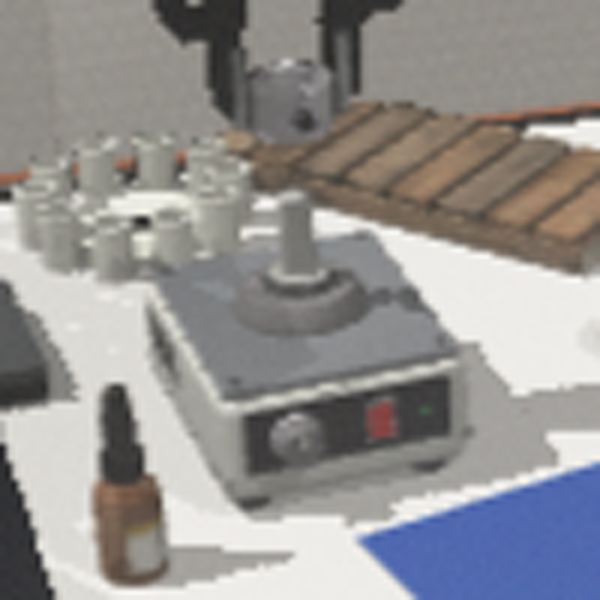

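Emit:
{"fn": "servo_tool", "kwargs": {
  "moves": [
    {"translation": [-0.04,0,0.4],"turn": [0,0,0],"fingers": -1},
    {"translation": [0,0,0.4],"turn": [0,0,0],"fingers": -1},
    {"translation": [0,0,0.4],"turn": [0,0,0],"fingers": -1},
    {"translation": [0,0,0.15],"turn": [0,0,0],"fingers": -1},
    {"translation": [0,0,0.1],"turn": [0,0,0],"fingers": -1},
    {"translation": [0,0,0],"turn": [0,0,0],"fingers": -1}
  ]
}}

```text
time_s: 14.88
eef_pos: [0.6035, 0.1845, 0.1314]
ee_rot: [0.997, -0.072, -0.002, 0.0]
contact_force: [-6.7, -2.1, 12.5]
finger_gap: 0.431
```

```bash
python3 - <<'E'
from h import *
togo((.6048,.1842,.0962),-8.5)
shot('wrist','w15');
I=cv2.imread('pics/w15.png')
cv2.imwrite('pics/w15c.png',cv2.resize(I[235:355,220:345],None,fx=5,fy=5,interpolation=cv2.INTER_CUBIC))
E
```

```text
t 14.88 pos [0.6035 0.1845 0.1314] yawx -8.28 z [-0.003 -0.001 -1.   ] F [-6.7 -2.1 12.5] gap 0.4311 q [ 0.19  0.34  1.68 -0.    1.12  1.9 ]
units [0.06 0.   1.41] turnz 0.04
```

View pics/w15c.png

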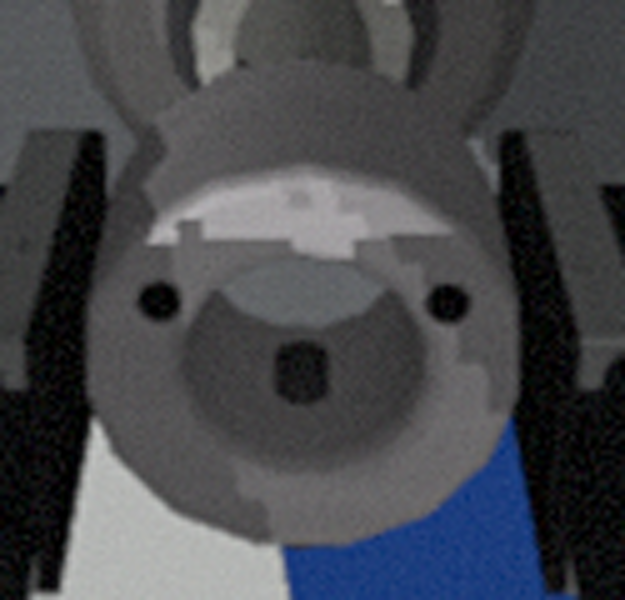

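Emit:
{"fn": "servo_tool", "kwargs": {
  "moves": [
    {"translation": [-0.05,0.015,0],"turn": [0,0,0],"fingers": -1},
    {"translation": [0,0,0.06],"turn": [0,0,0],"fingers": -1},
    {"translation": [0,0,0],"turn": [0,0,0],"fingers": -1}
  ]
}}

```text
time_s: 15.18
eef_pos: [0.6033, 0.1845, 0.1313]
ee_rot: [0.997, -0.072, -0.0, 0.0]
contact_force: [-6.4, -1.5, 14.7]
finger_gap: 0.428
```

```bash
python3 - <<'E'
from h import *
togo((.6048,.1842,.0962),-8.5)
E
```

```text
t 15.18 pos [0.6033 0.1845 0.1313] yawx -8.28 z [-0. -0. -1.] F [-6.4 -1.5 14.7] gap 0.428 q [ 0.19  0.34  1.68 -0.    1.12  1.9 ]
units [0.06 0.   1.4 ] turnz 0.04
```

Emit:
{"fn": "servo_tool", "kwargs": {
  "moves": [
    {"translation": [-0.04,0.01,-0.1],"turn": [0,0,0],"fingers": -1},
    {"translation": [-0.03,0,0],"turn": [0,0,0],"fingers": -1},
    {"translation": [0,0,0.06],"turn": [0,0,0],"fingers": -1},
    {"translation": [0,0,0],"turn": [0,0,0],"fingers": -1}
  ]
}}

```text
time_s: 15.52
eef_pos: [0.6027, 0.1845, 0.1315]
ee_rot: [0.997, -0.072, 0.001, -0.0]
contact_force: [-3.1, -1.0, 11.8]
finger_gap: 0.432
```

```bash
python3 - <<'E'
from h import *
togo((.6048,.1842,.0962),-8.5)
E
```

```text
t 15.52 pos [0.6027 0.1845 0.1315] yawx -8.29 z [ 0.003  0.    -1.   ] F [-3.1 -1.  11.8] gap 0.4315 q [ 0.19  0.34  1.68 -0.    1.12  1.9 ]
units [ 0.08 -0.    1.41] turnz 0.03
```

```bash
python3 - <<'E'
from h import *
stt(); shot('wrist','w16'); shot('scene','s16')
I=cv2.imread('pics/w16.png')
c=I[250:330,235:330].astype(float)
c=np.clip((c-20)*1.8,0,255).astype('uint8')
cv2.imwrite('pics/w16c.png',cv2.resize(c,None,fx=7,fy=7,interpolation=cv2.INTER_CUBIC))
I=cv2.imread('pics/s16.png')
cv2.imwrite('pics/s16c.png',cv2.resize(I[150:230,180:260],None,fx=7,fy=7,interpolation=cv2.INTER_CUBIC))
E
```

```text
t 15.52 pos [0.6027 0.1845 0.1315] yawx -8.29 z [ 0.003  0.    -1.   ] F [-3.1 -1.  11.8] gap 0.4315 q [ 0.19  0.34  1.68 -0.    1.12  1.9 ]
```

View pics/w16c.png

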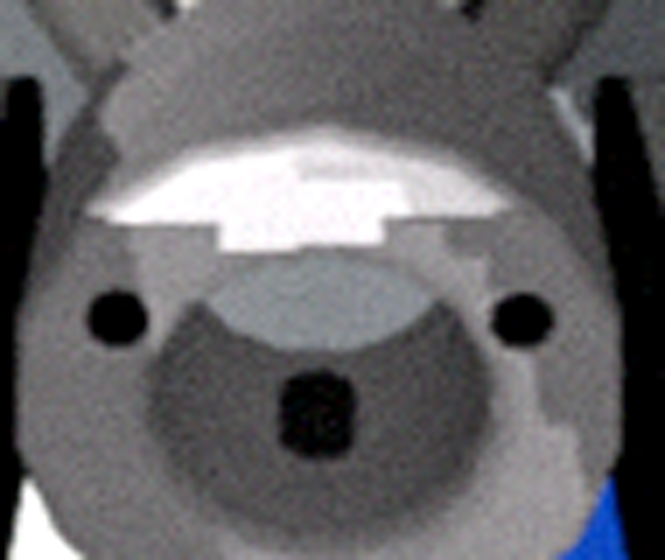

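View pics/s16c.png

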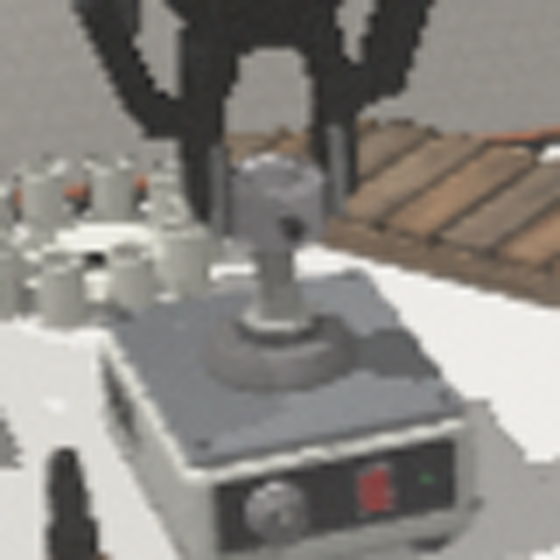

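```bash
python3 - <<'E'
from h import *
s,m=stt(); print(np.round(s['torque'],3), 'tool F',np.round(m.T@s['contact_force'],2),'tool M',np.round(m.T@s['torque'],3))
E
```

```text
t 15.62 pos [0.6027 0.1844 0.1315] yawx -8.29 z [ 0.003  0.    -1.   ] F [-2.5 -0.3 12.1] gap 0.4318 q [ 0.19  0.34  1.68 -0.    1.12  1.9 ]
[-0.165  0.456 -0.004] tool F [ -2.35   0.68 -12.08] tool M [-0.229 -0.427  0.003]
```

Emit:
{"fn": "servo_tool", "kwargs": {
  "moves": [
    {"translation": [0,0,-0.3],"turn": [0,0,0],"fingers": -1},
    {"translation": [0,0,0],"turn": [0,0,0],"fingers": -1},
    {"translation": [0,0,0],"turn": [0,0,0],"fingers": -1}
  ]
}}

```text
time_s: 15.87
eef_pos: [0.6009, 0.1843, 0.1354]
ee_rot: [0.997, -0.072, -0.001, 0.0]
contact_force: [-0.2, -1.2, -1.3]
finger_gap: 0.429
```

```bash
python3 - <<'E'
from h import *
s,m=stt(); print(np.round(s['torque'],3), 'tool F',np.round(m.T@s['contact_force'],2),'tool M',np.round(m.T@s['torque'],3))
E
```

```text
t 15.87 pos [0.6009 0.1843 0.1354] yawx -8.3 z [-0.001 -0.    -1.   ] F [-0.2 -1.2 -1.3] gap 0.4291 q [0.19 0.33 1.68 0.   1.13 1.9 ]
[ 0.054 -0.028 -0.019] tool F [0.03 1.24 1.29] tool M [0.057 0.02  0.019]
```

```bash
python3 - <<'E'
from h import *
stt()
shot('wrist','w17')
I=cv2.imread('pics/w17.png')
c=I[170:270,215:345].astype(float); c=np.clip((c-20)*1.5,0,255).astype('uint8')
cv2.imwrite('pics/w17c.png',cv2.resize(c,None,fx=6,fy=6,interpolation=cv2.INTER_CUBIC))
I=cv2.imread('pics/w14.png')
c=I[170:270,215:345].astype(float); c=np.clip((c-20)*1.5,0,255).astype('uint8')
cv2.imwrite('pics/w14d.png',cv2.resize(c,None,fx=6,fy=6,interpolation=cv2.INTER_CUBIC))
E
```

```text
t 15.87 pos [0.6009 0.1843 0.1354] yawx -8.3 z [-0.001 -0.    -1.   ] F [-0.2 -1.2 -1.3] gap 0.4291 q [0.19 0.33 1.68 0.   1.13 1.9 ]
```

View pics/w17c.png

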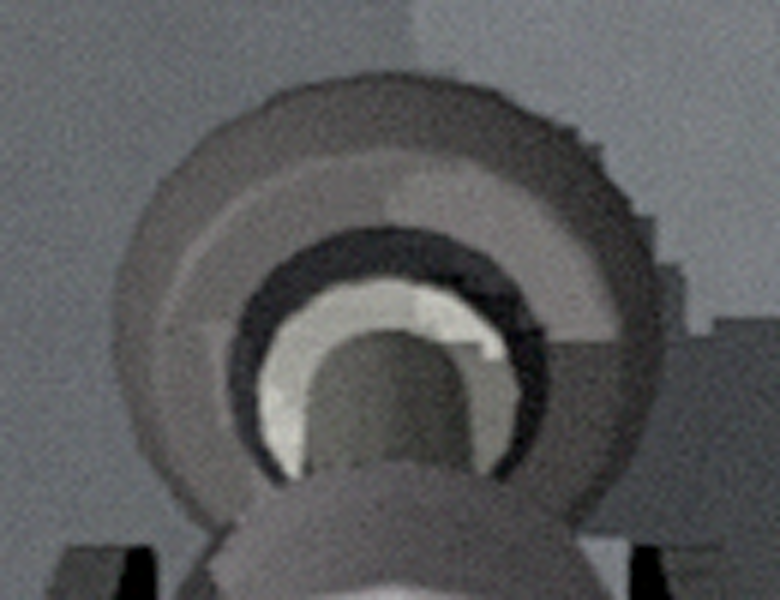

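View pics/w14d.png

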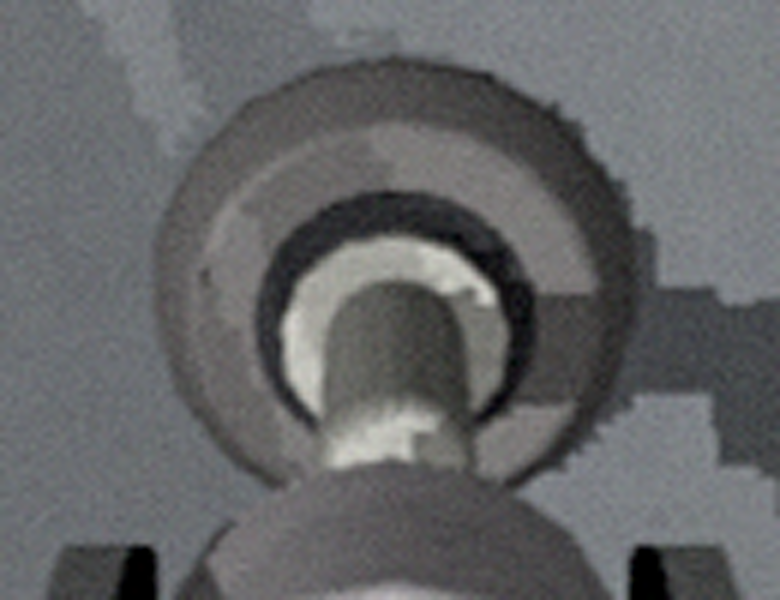

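```bash
cat > m.py <<'E'
from h import *
def toolpt(d,px,tz):
    M=np.array(d['mount']); v=M[:3,:3]@np.array([(px[0]-d['cx'])/d['fx'],(px[1]-d['cy'])/d['fy'],1]); o=M[:3,3]
    return o+v*(tz-o[2])/v[2]
E
python3 - <<'E'
from m import *
d=get_image('wrist'); print(np.round(np.array(d['mount']),4))
z=arm.get_state()['eef_pos'][2]; print(z)
for zz in (z-.001,z,z+.001):
    print('shoulder', toolpt(d,(279.7,216.2),zz-.082)[:2]-[.013,0],'spbase',toolpt(d,(279.7,225),zz-.082)[:2]-[.008,0])
print('sh width', toolpt(d,(215+520/6,233),z-.082)-toolpt(d,(215+258/6,233),z-.082))
print('collar', toolpt(d,(281.2,246.7),.0142)[:2]-[.019,0])
# collar from top face: front and back rows in w11c
print('topface', toolpt(d,(280.6,235+175/5),-.0098)[:2]-[.019,0],toolpt(d,(280.6,235+545/5),-.0098)[:2]+[.019,0])
print('bore', toolpt(d,(280.6,235+255/5),-.0098)[:2]-[.0089,0],toolpt(d,(280.6,235+473/5),-.0098)[:2]+[.0089,0])
E
```

```text
[[ 1.800e-03 -9.515e-01 -3.076e-01  7.870e-02]
 [ 1.000e+00  1.600e-03  1.000e-03 -1.700e-03]
 [-4.000e-04 -3.076e-01  9.515e-01 -1.311e-01]
 [ 0.000e+00  0.000e+00  0.000e+00  1.000e+00]]
0.13478682652696894
shoulder [ 0.0034946  -0.00165277] spbase [ 0.00310636 -0.00164448]
shoulder [ 0.00315481 -0.00165273] spbase [ 0.00273711 -0.0016444 ]
shoulder [ 0.00281502 -0.00165269] spbase [ 0.00236786 -0.00164432]
sh width [4.26686735e-05 2.56568875e-02 2.77555756e-17]
collar [-0.00489129 -0.00092495]
topface [-0.00443231 -0.00125796] [-0.00229778 -0.00117326]
bore [-0.00162082 -0.00124075] [-0.004967   -0.00119081]
```

Emit:
{"fn": "servo_tool", "kwargs": {
  "moves": [
    {"translation": [0.12,-0.02,-0.05],"turn": [0,0,0],"fingers": -1},
    {"translation": [0.13,0,0],"turn": [0,0,0],"fingers": -1},
    {"translation": [0,0,0],"turn": [0,0,0],"fingers": -1},
    {"translation": [0,0,0.1],"turn": [0,0,0],"fingers": -1},
    {"translation": [0,0,0.1],"turn": [0,0,0],"fingers": -1},
    {"translation": [0,0,0.1],"turn": [0,0,0],"fingers": -1},
    {"translation": [0,0,0],"turn": [0,0,0],"fingers": -1}
  ]
}}

```text
time_s: 16.55
eef_pos: [0.607, 0.1838, 0.1289]
ee_rot: [0.997, -0.072, -0.001, 0.0]
contact_force: [0.4, 0.2, -1.2]
finger_gap: 0.432
```

```bash
python3 - <<'E'
from h import *
stt()
E
```

```text
t 16.55 pos [0.607  0.1838 0.1289] yawx -8.3 z [-0.002 -0.    -1.   ] F [ 0.4  0.2 -1.2] gap 0.4321 q [ 0.18  0.35  1.67 -0.    1.12  1.9 ]
```

Emit:
{"fn": "servo_tool", "kwargs": {
  "moves": [
    {"translation": [0,0,0.1],"turn": [0,0,0],"fingers": -1},
    {"translation": [0,0,0.1],"turn": [0,0,0],"fingers": -1},
    {"translation": [0,0,0.1],"turn": [0,0,0],"fingers": -1},
    {"translation": [0,0,0.1],"turn": [0,0,0],"fingers": -1},
    {"translation": [0,0,0],"turn": [0,0,0],"fingers": -1}
  ]
}}

```text
time_s: 16.97
eef_pos: [0.6072, 0.1838, 0.1192]
ee_rot: [0.997, -0.072, -0.001, 0.0]
contact_force: [0.3, -0.1, -1.9]
finger_gap: 0.428
```

```bash
python3 - <<'E'
from h import *
s,m=stt(); print(m.T@s['contact_force'])
shot('wrist','w18')
I=cv2.imread('pics/w18.png')
c=I[225:345,215:345].astype(float); c=np.clip((c-20)*1.5,0,255).astype('uint8')
cv2.imwrite('pics/w18c.png',cv2.resize(c,None,fx=5,fy=5,interpolation=cv2.INTER_CUBIC))
E
```

```text
t 16.97 pos [0.6072 0.1838 0.1192] yawx -8.3 z [-0.001 -0.    -1.   ] F [ 0.3 -0.1 -1.9] gap 0.428 q [0.18 0.36 1.68 0.   1.1  1.9 ]
[0.27574084 0.03657265 1.87357465]
```

View pics/w18c.png

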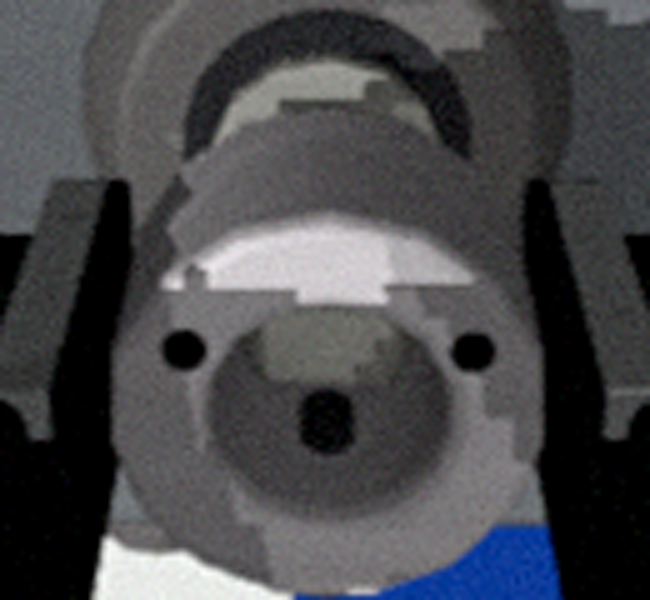

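Emit:
{"fn": "servo_tool", "kwargs": {
  "moves": [
    {"translation": [0,0,0.15],"turn": [0,0,0],"fingers": -1},
    {"translation": [0,0,0.15],"turn": [0,0,0],"fingers": -1},
    {"translation": [0,0,0.15],"turn": [0,0,0],"fingers": -1},
    {"translation": [0,0,0.15],"turn": [0,0,0],"fingers": -1},
    {"translation": [0,0,0],"turn": [0,0,0],"fingers": -1}
  ]
}}

```text
time_s: 17.43
eef_pos: [0.6068, 0.1837, 0.1037]
ee_rot: [0.997, -0.072, -0.001, 0.0]
contact_force: [-0.8, -0.6, -2.1]
finger_gap: 0.429
```

```bash
python3 - <<'E'
from h import *
s,m=stt(); print(m.T@s['contact_force'])
E
```

```text
t 17.43 pos [0.6068 0.1837 0.1037] yawx -8.31 z [-0.002 -0.    -1.   ] F [-0.8 -0.6 -2.1] gap 0.4293 q [ 0.18  0.38  1.68 -0.    1.08  1.9 ]
[-0.74279547  0.6730126   2.14394761]
```

Free so far; 7.5 mm to the shoulder. I press gently down onto it.

Emit:
{"fn": "servo_tool", "kwargs": {
  "moves": [
    {"translation": [0,0,0.12],"turn": [0,0,0],"fingers": -1},
    {"translation": [0,0,0.12],"turn": [0,0,0],"fingers": -1},
    {"translation": [0,0,0.08],"turn": [0,0,0],"fingers": -1},
    {"translation": [0,0,0.06],"turn": [0,0,0],"fingers": -1},
    {"translation": [0,0,0],"turn": [0,0,0],"fingers": -1},
    {"translation": [0,0,0],"turn": [0,0,0],"fingers": -1}
  ]
}}

```text
time_s: 17.93
eef_pos: [0.6078, 0.1839, 0.0962]
ee_rot: [0.997, -0.072, -0.0, 0.0]
contact_force: [-2.5, -0.1, 3.3]
finger_gap: 0.428
```

```bash
python3 - <<'E'
from h import *
s,m=stt(); print(m.T@s['contact_force'])
E
```

```text
t 17.93 pos [0.6078 0.1839 0.0962] yawx -8.3 z [-0. -0. -1.] F [-2.5 -0.1  3.3] gap 0.4278 q [ 0.18  0.39  1.69 -0.    1.06  1.9 ]
[-2.41429827  0.47863932 -3.33417876]
```

Emit:
{"fn": "servo_tool", "kwargs": {
  "moves": [
    {"translation": [0,0,0.05],"turn": [0,0,0],"fingers": -1},
    {"translation": [0,0,0.03],"turn": [0,0,0],"fingers": -1},
    {"translation": [0,0,0],"turn": [0,0,0],"fingers": -1},
    {"translation": [0,0,0],"turn": [0,0,0],"fingers": -1},
    {"translation": [0,0,0],"turn": [0,0,0],"fingers": -1},
    {"translation": [0,0,0],"turn": [0,0,0],"fingers": -1}
  ]
}}

```text
time_s: 18.43
eef_pos: [0.6079, 0.184, 0.0961]
ee_rot: [0.997, -0.072, -0.0, 0.0]
contact_force: [-5.5, -1.3, 10.6]
finger_gap: 0.426
```

```bash
python3 - <<'E'
from h import *
s,m=stt(); print(m.T@s['contact_force'])
shot('wrist','w19'); shot('scene','s19'); s,m=stt(); print(m.T@s['contact_force'])
I=cv2.imread('pics/w19.png')
c=I[225:345,215:345].astype(float); c=np.clip((c-20)*1.5,0,255).astype('uint8')
cv2.imwrite('pics/w19c.png',cv2.resize(c,None,fx=5,fy=5,interpolation=cv2.INTER_CUBIC))
I=cv2.imread('pics/s19.png')
cv2.imwrite('pics/s19c.png',cv2.resize(I[160:250,170:270],None,fx=6,fy=6,interpolation=cv2.INTER_CUBIC))
E
```

```text
t 18.43 pos [0.6079 0.184  0.0961] yawx -8.29 z [-0. -0. -1.] F [-5.5 -1.3 10.6] gap 0.426 q [ 0.18  0.39  1.69 -0.    1.06  1.9 ]
[ -5.27315725   2.1292596  -10.58484137]
t 18.53 pos [0.6079 0.1839 0.0961] yawx -8.29 z [-0. -0. -1.] F [-6.1 -0.5 11.1] gap 0.4286 q [ 0.18  0.39  1.69 -0.    1.06  1.9 ]
[ -6.00441406   1.33740193 -11.10013132]
```

View pics/w19c.png

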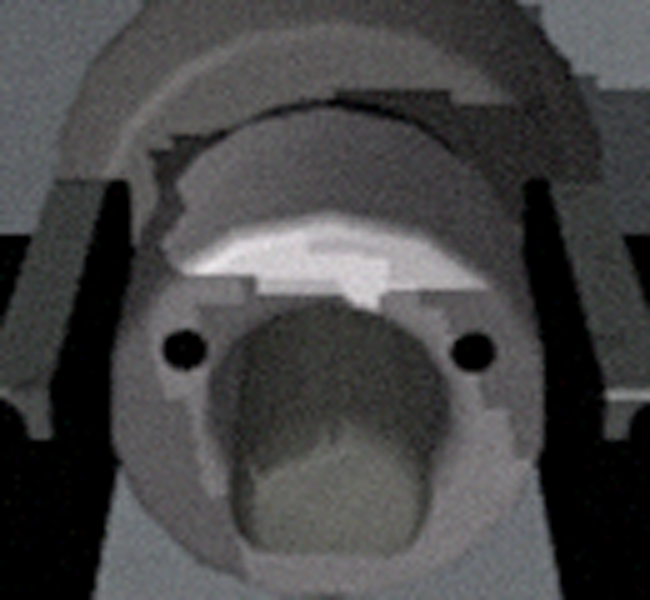

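View pics/s19c.png

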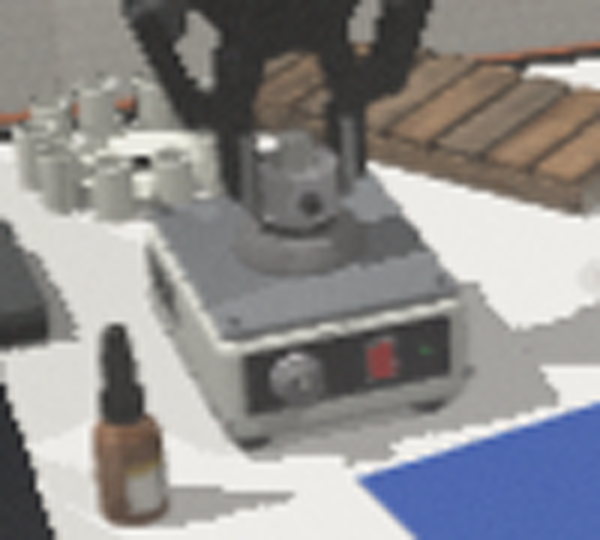

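```bash
python3 - <<'E'
from h import *
print(finish_job()); stt()
E
```

```text
the job is handed in; nothing more can be done
None
the job is handed in; nothing more can be done
```

I handed the job in at about 18.5 s of the 64 s allowed. The collar is down on the spindle's shoulder with its set screw over the flat, facing the front, and it is still gripped and pressed down.

**What I did:**
- I found the flat facing the back in the wrist picture (about 2.8 rad). I gripped the spindle across the flat; the gap read about 12 mm, which fits the 13 mm side rather than the 16 mm diameter.
- I turned it about 160° so the flat faces the front, then let go. The picture afterwards showed the flat on the dial side, square to the housing.
- I picked the collar up from the mat, turned it so its screw faced front, and slid it down the spindle.

**Last checks:**
- **Height:** the tool stood at 96.1 mm, against 96.2 mm expected for a fully seated collar.
- **Angle:** the tool read -8.3°. I measured the mixer at about -8.8° and the flat at about -8.3°, so the screw is square to within about a degree.
- **Push and grip:** the downward push read about 11 N and the grip was set to 40 N. The fingers stayed at the collar's width.
- **Pictures:** the collar sits on the shoulder with the screw to the front. The bottle looks untouched; I did not check the dish and timer again at the end.

**What disagreed:**
- **First try:** the first lowering stopped on top of the spindle, because my estimate of where the collar sat between the pads was about 3 mm off. The side forces pointed the wrong way. I measured the collar against the shoulder in one wrist picture and moved about 6 mm, after which it slid down freely.
- **Side force:** about 6 N of sideways force was still showing at the end.

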